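# Close a sculpture plinth's battery cover and start its clamp bolt

## Task

Slide the flat metal cover of the grey display plinth fully home over the battery compartment, so its fork straddles the brass tee bolt. Then start the bolt by hand: turn it backward (anticlockwise from above) until it drops into the thread, then one full turn forward (clockwise) from there. Never turn it forward before it has dropped, leave the bottle, jar, hammer and bronze ring where they are, and finish still holding the bolt's head between the fingers: do not let go.

Things in the scene. Friction and masses are not known exactly. Their poses are not given: they have to be found in the camera images.
- rib (a point): centre of the upright aluminium grip rib on the sliding cover: 60 mm along x, 12 mm along y (grasp width), 26 mm high; the cover plate at its foot is 6 mm above the plinth's top. Axes are the plinth's. The cover closes towards +y, towards the bolt, where its fork straddles the bolt's stem. Closed, the rib is 120 mm from the bolt's axis. Sliding takes about 2 N; it stays where left
- cover (a joint): how far the cover is open, m: 0 = fully home against its end stop, up to 0.092 = open
- plinth: grey plinth, 150 mm (x) by 330 mm (y) by 55 mm high, fixed. Origin at the centre of its underside, z up. The bolt's upright axis is at x = 0, y = +120 mm in its frame; the battery compartment is in the middle of its top; two guides 11 mm high run beside the cover
- bolt_head (a point): centre of the brass tee bolt's head: a level bar 60 mm along its own x, 12 mm along its own y (grasp width), 22 mm high, centred on the bolt's axis. At the start it is about 50 mm above the plinth's top. Below the bar is an 11 mm thick stem, and 10 mm below the bar's underside a round collar 34 mm wide
- bolt (a joint): turn of the bolt, rad: grows forward (clockwise from above, screwing in), falls backward. It starts between -0.3 and 0.3, turns with slight friction (about 0.02 N m) and stays where left. How far back the thread's start lies is unknown: 0.3 to 1.3 rad back from where the bolt is found
- bolt_down (a joint): how far the bolt has sunk, m. At the start 0 to 0.003, rising slightly as it is turned back; past the thread's start it drops 8 mm by its own weight (0.35 kg), to about 0.008, if held loosely or pressed lightly. From there each full forward turn draws it down 0.008 more: one turn gives about 0.016 (1.5 mm of play up). It cannot be lifted out or pushed through the thread
- squeeze_bottle: white plastic bottle, 58 mm across, 140 mm high; bystander; origin at the centre of its underside
- jar: glass jar with steel cap, 68 mm across, 85 mm high; bystander; origin at the centre of its underside
- mallet: hammer lying along its x; bystander
- bronze_ring: flat bronze ring, 110 mm across, 28 mm high; bystander; origin at the centre of its underside

How it is judged:
By the outcome, as a careful person would: the job done as asked, in the order asked, and still so for the second after the job is handed in, while the arm keeps its last pose, push and grip.
It also fails if it takes over 72 s, if anything falls off the work surface, if the arm or the gripper's body presses on something with over 40 N, if the wrist force passes 120 N, or if a joint passes its speed limit or range.

## Robot

A 6-joint arm with a two-finger parallel gripper is mounted at the origin on the work surface. World frame = base frame: x ahead of the robot, y to its left, z up, the work surface at z = 0. Lengths are in m, angles in rad, forces in N, time in s.
With the tool pointing down it reaches from about 0.3 to 0.875 m from the base axis. Payload 6.4 kg.
Tool frame: the origin (TCP) lies at the very end of the fingers, on their centre line; the grasp point (between the pads) lies 19 mm behind it (ctrl.grip_point_offset is the z of the grasp point in the tool frame, in m); z points along the fingers, y is the direction in which the jaws open and shut (so a half turn about z gives the same grasp; the last joint's range is limited). The gripper opens to 85 mm and grips with 20 to 120 N. Pads are 22 mm wide; open, the fingers measure 114 mm over their backs; the gripper's body (76 mm by 85 mm) begins 54 mm behind the grasp point. The pads swing forward as they close: fully open they stand 13 mm farther back than shut.
Start: joints at [-1.499, 0.181, 1.607, -0, 1.354, -0.206], TCP at [0.158, -0.553, 0.231] pointing down, gripper open.
Joint ranges: [-2.99, 2.99], [-0.89, 2.07], [0.3, 2.58], [-1.14, 4.28], [0, 2.63], [-3.12, 3.12]. Speed limits (rad/s): [2.57, 2.57, 3.01, 3.14, 3.14, 3.14].

## Interface

Orientations are given as a unit quaternion [w, x, y, z].
In Python, from bench import status, cams, ctrl gives the robot as it stands.
- The arm moves only by the shell command python3 -m handwheel 'ROWS'. ROWS is JSON, a list of rows, each an object with "grip": the finger opening in cm, from 0 to 8.54; "linear": the shift along the tool's x, y, z in cm, a list of three; "rotation": the turn, a rotation vector about the tool's x, y, z in degrees, a list of three. A call has 1 to 12 rows; each row is the pose to reach, as a shift and turn from the pose commanded when the call began, along the tool's axes at that moment; what a row does not reach only later rows make up. A row lasts 1/12 s, in which the tool goes at most 41.7 mm and 7.16 degrees, less where a joint would pass 70% of its speed; a pose out of reach is approached as far as the arm can. A call with a gripper value outside its range is refused whole. The fingers move at their own pace and stop on an object; the grip force is fixed at half the most. Time passes only in rows, so rows that repeat a pose let the fingers close. It gives the time, the measured TCP pose, the force and the opening at its end, in the units of the state.
- status.get_obs(): the state, without advancing time (a new reading comes with each control period).
- cams.camera(name): name is "side" or "top"; returns the picture (420x560x3 uint8, red, green, blue); there is no depth.
- cams.camera_info(name): a dict with "fovy" (degrees; the focal length in pixels is half the picture's height over the tangent of half this angle, whatever the lens; pixels are square), "cx", "cy" (the principal point, pixels), "k1" (the pictures are not rectified: a ray, as slopes to the right and down, at radius r is drawn at 1 + k1 r^2 times it, then the intrinsics apply), "world_from_camera" (4x4, takes a point from camera to world coordinates). Camera axes: x right, y down, z forward; pixel columns grow to the right and rows downward; lengths in m; the calibration is good to about 2 mm. A picture is of the moment at which its call begins. camera_info takes no time and is no camera call.
- ctrl.hand_in(): hands the job in, once; it reports no verdict.
The state is a dict: "time_s": time; "q": joint angles; "dq": joint speeds; "joint_efforts": joint torques, N m; "eef_pos": TCP position; "eef_rot": TCP orientation; "wrist_force": force on the tool from outside, world axes, zero at the start; "torque": the same for the moment, N m; "opening": opening from 0.0 (shut) to 1.0 (fully open).
Only numpy, scipy, OpenCV 4.12 (cv2) and the standard library are available. Lean on these libraries where they do the work, as an engineer would, in place of code of your own. Each camera call takes 0.05 s, during which the arm holds its last target.

## Working session

There is one attempt and no reset: what is moved stays moved. The work goes in short steps, Python scripts to look and compute and a shell command to move; the robot and the scene stay as the last step left them, time stands still between calls to the robot, and variables do not carry over. Pictures are saved under pics/ and viewed, and the job is handed in when it is done.

```bash
ls; mkdir -p pics; python3 - <<'E'
from bench import status,cams,ctrl
import cv2
print(status.get_obs()); print(ctrl.grip_point_offset)
for n in("side","top"):
    print(n,cams.camera_info(n))
    cv2.imwrite(f"pics/{n}0.png",cams.camera(n)[:,:,::-1])
E
```

```text
pics
{'time_s': 0.0, 'q': array([-1.49929373e+00,  1.81546825e-01,  1.60805398e+00,  2.46384869e-05,
        1.35382022e+00, -2.06302902e-01]), 'dq': array([ 0.00159623,  0.00059318,  0.00056126,  0.00027071, -0.0025617 ,
       -0.00048703]), 'joint_efforts': array([-1.30457251e-03, -4.44880271e+01, -3.51343668e+01, -5.33336624e-04,
        8.97788443e-03, -4.32787135e-05]), 'eef_pos': array([ 0.15767179, -0.55235576,  0.23035871]), 'eef_rot': array([-9.11299989e-04,  9.90368469e-01,  1.38453820e-01,  7.35702715e-05]), 'wrist_force': array([ 0.38749296,  0.22636029, -0.30680856]), 'torque': array([ 0.03016902,  0.03169753, -0.05310506]), 'opening': 1.0052379857542364}
-0.0187
side {'fovy': 47.4630209140967, 'cx': 275.7166192144186, 'cy': 209.55972935441477, 'k1': 0.053542615615617226, 'world_from_camera': array([[-0.86643568, -0.34991812,  0.3561552 ,  0.04285163],
       [-0.49922078,  0.59537763, -0.62952688,  1.06287445],
       [ 0.00823602, -0.72324462, -0.69054282,  1.25351404],
       [ 0.        ,  0.        ,  0.        ,  1.        ]])}
top {'fovy': 49.730140909678184, 'cx': 282.4786446221122, 'cy': 199.29127576637214, 'k1': -0.11023950003848974, 'world_from_camera': array([[-3.08382624e-03, -9.94693218e-01,  1.02839160e-01,
         4.70204844e-01],
       [-9.99936758e-01,  1.95505330e-03, -1.10750900e-02,
        -1.48350701e-03],
       [ 1.08152608e-02, -1.02866810e-01, -9.94636340e-01,
         1.53057206e+00],
       [ 0.00000000e+00,  0.00000000e+00,  0.00000000e+00,
         1.00000000e+00]])}
```

View pics/side0.png

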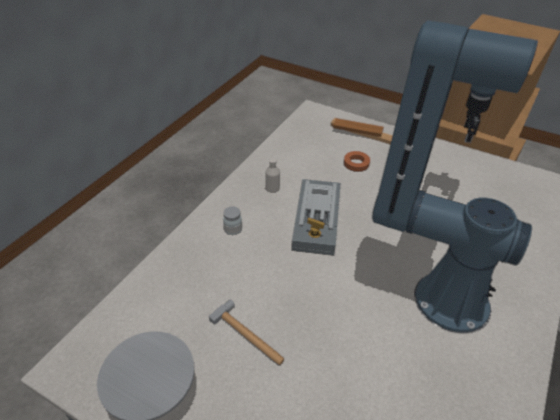

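View pics/top0.png

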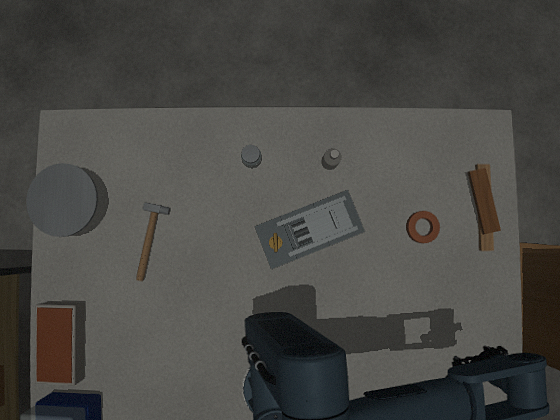

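The side picture shows the plinth at about (318,215) with its bolt at (316,226). The top picture shows the plinth at (310,228), the bolt at (276,243), the bottle at (332,158), the jar at (252,156) and the ring at (423,226). I'll zoom in and set up ray helpers.

```bash
cat > h.py <<'E'
import numpy as np,cv2
from bench import status,cams,ctrl
from scipy.spatial.transform import Rotation as R
H,W=420,560
def K(i):
    f=H/2/np.tan(np.radians(i['fovy'])/2); return np.array([[f,0,i['cx']],[0,f,i['cy']],[0,0,1.]]),np.array([i['k1'],0,0,0,0.])
def ray(n,uv):
    i=cams.camera_info(n);k,d=K(i)
    p=cv2.undistortPoints(np.array(uv,float).reshape(-1,1,2),k,d).reshape(-1,2)
    T=i['world_from_camera'];v=np.c_[p,np.ones(len(p))]@T[:3,:3].T
    return T[:3,3],v
def onz(n,uv,z):
    o,v=ray(n,uv); return o+v*((z-o[2])/v[:,2])[:,None]
def proj(n,P):
    i=cams.camera_info(n);k,d=K(i);T=np.linalg.inv(i['world_from_camera'])
    q,_=cv2.projectPoints(np.array(P,float).reshape(-1,1,3),cv2.Rodrigues(T[:3,:3])[0],T[:3,3],k,d);return q.reshape(-1,2)
def two(uvs,uvt):
    A=np.zeros((3,3));b=np.zeros(3)
    for n,uv in(("side",uvs),("top",uvt)):
        o,v=ray(n,[uv]);v=v[0]/np.linalg.norm(v[0]);M=np.eye(3)-np.outer(v,v);A+=M;b+=M@o
    return np.linalg.solve(A,b)
def snap(n,name,box=None,s=1):
    im=cams.camera(n)[:,:,::-1].copy();cv2.imwrite(f"pics/{name}_raw.png",im)
    if box: x0,y0,x1,y1=box; im=im[y0:y1,x0:x1]
    im=cv2.resize(im,None,fx=s,fy=s,interpolation=cv2.INTER_CUBIC)
    cv2.imwrite(f"pics/{name}.png",im)
    return im
def tcp():
    o=status.get_obs();q=o['eef_rot'];return o['eef_pos'],R.from_quat([q[1],q[2],q[3],q[0]]),o
def plan(p,yaw):
    """tool pointing down with jaw axis (tool y) at angle yaw in world; prints shift (cm) & rotvec(deg) in tool axes"""
    P,r,o=tcp()
    y=np.array([np.cos(yaw),np.sin(yaw),0]);z=np.array([0,0,-1.]);x=np.cross(y,z)
    best=None
    for s in(1,-1):
        t=R.from_matrix(np.c_[s*x,s*y,z]);rv=(r.inv()*t).as_rotvec(degrees=True)
        print("lin",np.round(r.inv().apply(np.array(p)-P)*100,2),"rot",np.round(rv,2))
E
python3 - <<'E'
import cv2
a=cv2.imread('pics/top0.png')[180:280,240:380]; cv2.imwrite('pics/t0z.png',cv2.resize(a,None,fx=5.5,fy=5.5,interpolation=cv2.INTER_CUBIC))
a=cv2.imread('pics/side0.png')[165:265,275:365]; cv2.imwrite('pics/s0z.png',cv2.resize(a,None,fx=6,fy=6,interpolation=cv2.INTER_CUBIC))
E
```

```text
(no output)
```

View pics/t0z.png

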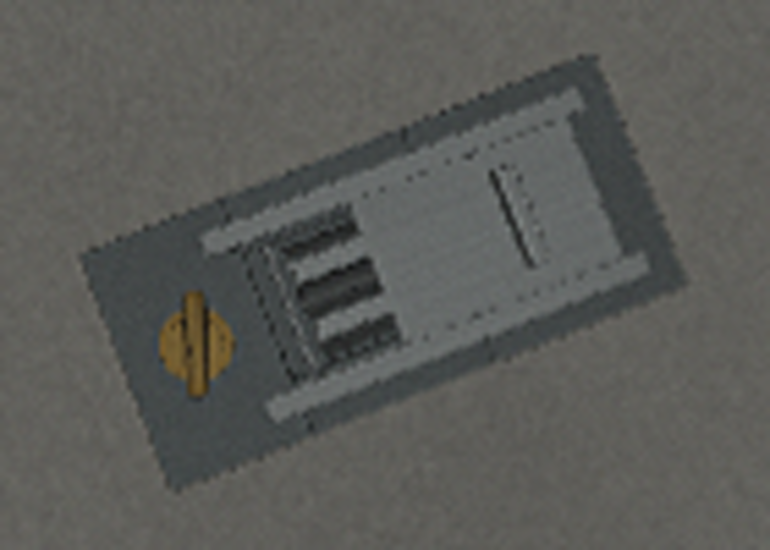

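View pics/s0z.png

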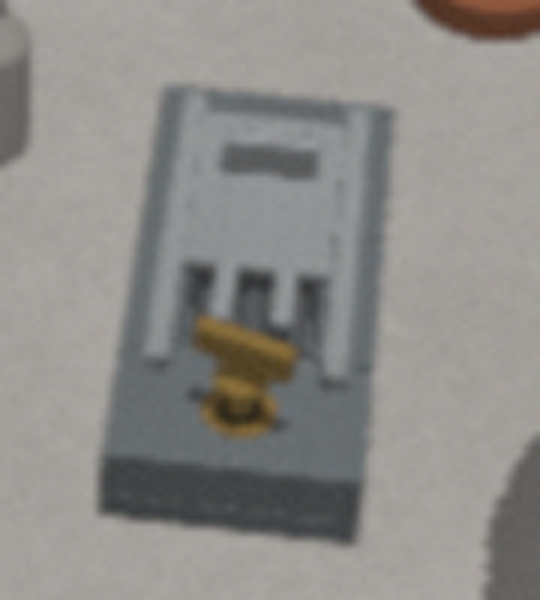

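```bash
python3 - <<'E'
from h import *
f=lambda l,s,x,y:[(a/s+x-0.5+0.5/s,b/s+y-0.5+.5/s) for a,b in l]
tc=f([(80,255),(592,55),(687,285),(178,490)],5.5,240,180)
c=onz("top",tc,.055);print("top corners",c)
for i in range(4):print(np.linalg.norm(c[i]-c[(i+1)%4]))
print("centre",c.mean(0))
ay=(c[0]-c[1]+c[3]-c[2]);ay/=np.linalg.norm(ay);print("yaxis ang",np.degrees(np.arctan2(ay[1],ay[0])))
sc=f([(165,88),(397,107),(357,480),(103,457)],6,275,165)
c2=onz("side",sc,.055);print("side corners",c2);print("centre",c2.mean(0))
ay2=(c2[3]-c2[0]+c2[2]-c2[1]);print("yaxis ang",np.degrees(np.arctan2(ay2[1],ay2[0])))
im=cv2.imread('pics/top0.png');hsv=cv2.cvtColor(im,cv2.COLOR_BGR2HSV)
m=cv2.inRange(hsv,(15,110,40),(35,255,255))[230:260,262:292]
# head bar: brass ends
h=f([(194,292),(200,396)],5.5,240,180);hh=onz("top",h,.116);print("head ends",hh,np.linalg.norm(hh[0]-hh[1]),hh.mean(0))
d=hh[0]-hh[1];print("bar ang",np.degrees(np.arctan2(d[1],d[0])))
hs=f([(245,340)],6,275,165); print("side head",onz("side",hs,.105))
r=f([(512,218)],5.5,240,180);print("rib top~",onz("top",r,.087))
# rib as seen in side: top-face
r=f([(270,152)],6,275,165);print("rib side",onz("side",r,.087))
print(status.get_obs()['time_s'])
E
```

```text
top corners [[ 0.53571049  0.07460322  0.055     ]
 [ 0.65447371 -0.23130636  0.055     ]
 [ 0.51665222 -0.28582689  0.055     ]
 [ 0.39747077  0.01678212  0.055     ]]
0.3281545000862002
0.1482135309112196
0.325232881651319
0.1498449190222671
centre [ 0.5260768  -0.10643698  0.055     ]
yaxis ang 111.35663375282223
side corners [[ 0.65780251 -0.22981709  0.055     ]
 [ 0.52011765 -0.28875389  0.055     ]
 [ 0.40566796  0.01876112  0.055     ]
 [ 0.53728851  0.07573298  0.055     ]]
centre [ 0.53021916 -0.10601922  0.055     ]
yaxis ang 110.96985968465695
head ends [[0.5119011  0.00681985 0.116     ]
 [0.45320971 0.00353219 0.116     ]] 0.058783399761155854 [0.4825554  0.00517602 0.116     ]
bar ang 3.206135921614491
side head [[ 0.4902352  -0.00266729  0.105     ]]
rib top~ [[ 0.55506478 -0.17788312  0.087     ]]
rib side [[ 0.55715203 -0.17389772  0.087     ]]
0.1
```

```bash
python3 - <<'E'
import cv2
c=cv2.createCLAHE(4,(2,2))
for n,(x0,y0,x1,y1),o in(("top",(315,195,365,232),"t1"),("side",(298,178,348,215),"s1")):
    a=cv2.cvtColor(cv2.imread(f'pics/{n}0.png'),cv2.COLOR_BGR2GRAY)[y0:y1,x0:x1]
    a=cv2.normalize(a,None,0,255,cv2.NORM_MINMAX)
    cv2.imwrite(f'pics/{o}.png',cv2.resize(a,None,fx=14,fy=14,interpolation=cv2.INTER_NEAREST))
E
```

```text
(no output)
```

View pics/t1.png

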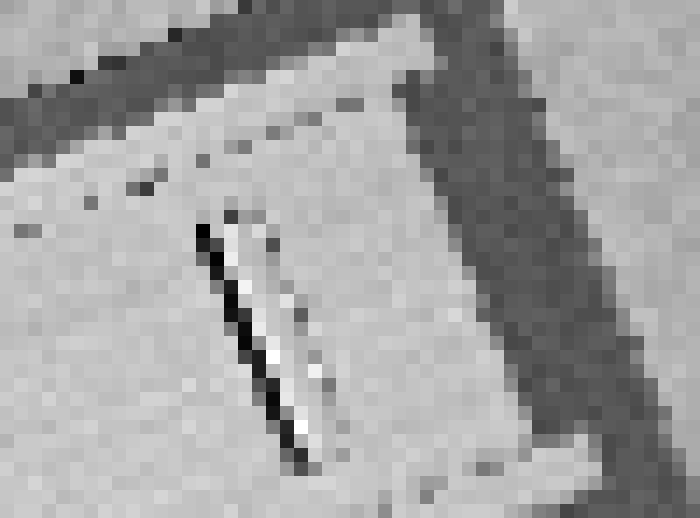

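View pics/s1.png

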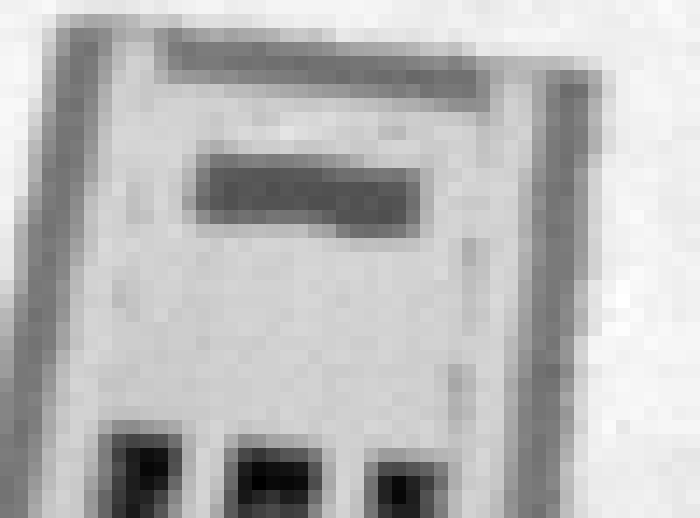

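```bash
python3 - <<'E'
from h import *
g=lambda a,b,x,y:(a/14+x-.5,b/14+y-.5)
c=np.array([.528,-.106,0]);th=np.radians(111.2);ey=np.array([np.cos(th),np.sin(th),0]);ex=np.array([ey[1],-ey[0],0])
def loc(n,P):print(n,P.round(4),"local x,y mm",((P-c)@ex*1e3).round(1),((P-c)@ey*1e3).round(1))
loc("top mid",onz("top",[g(282,340,315,195)],.087)[0])
loc("top front edge",onz("top",[g(260,345,315,195)],.087)[0])
loc("side front top",onz("side",[g(308,160,298,178)],.087)[0])
loc("side front bot",onz("side",[g(308,230,298,178)],.061)[0])
p=c-ey*.084;p[2]=.16
plan(p,np.radians(111.2))
E
```

```text
top mid [ 0.5565 -0.1842  0.087 ] local x,y mm -1.7 -83.2
top front edge [ 0.5553 -0.1791  0.087 ] local x,y mm -1.0 -78.1
side front top [ 0.5599 -0.1787  0.087 ] local x,y mm 3.4 -79.3
side front bot [ 0.5588 -0.1808  0.061 ] local x,y mm 1.7 -80.9
lin [ 48.63 -24.4    7.1 ] rot [-4.0000e-02  1.4000e-01  1.7472e+02]
lin [ 48.63 -24.4    7.1 ] rot [-0.09 -0.02 -5.28]
```

```bash
python3 -m handwheel '[{"grip":5,"linear":[4,-2,0.6],"rotation":[0,0,-0.4]},{"grip":5,"linear":[8,-4,1.2],"rotation":[0,0,-0.9]},{"grip":5,"linear":[12,-6,1.8],"rotation":[0,0,-1.3]},{"grip":5,"linear":[16,-8,2.4],"rotation":[0,0,-1.8]},{"grip":5,"linear":[20,-10,3],"rotation":[0,0,-2.2]},{"grip":5,"linear":[24,-12,3.6],"rotation":[0,0,-2.6]},{"grip":5,"linear":[28,-14,4.2],"rotation":[0,0,-3]},{"grip":5,"linear":[32,-16,4.8],"rotation":[0,0,-3.5]},{"grip":5,"linear":[36,-18,5.4],"rotation":[0,0,-4]},{"grip":5,"linear":[40,-20.2,6],"rotation":[0,0,-4.4]},{"grip":5,"linear":[44,-22.4,6.6],"rotation":[0,0,-5]},{"grip":5,"linear":[48.6,-24.4,7.1],"rotation":[0,0,-5.3]}]'
python3 - <<'E'
from h import *
print(status.get_obs())
c=np.array([.528,-.106,0]);th=np.radians(111.2);ey=np.array([np.cos(th),np.sin(th),0])
p=c-ey*.0855;p[2]=.064
plan(p,th)
E
```

```text
time_s: 1.1
eef_pos: [0.5229, -0.2149, 0.165]
eef_rot: [-0.0, 0.983, 0.184, -0.0]
wrist_force: [-0.2, -0.8, -0.2]
opening: 0.589
{'time_s': 1.1, 'q': array([-5.99783127e-01,  2.27875808e-01,  1.69201910e+00, -5.01043455e-05,
        1.22273903e+00,  6.00031585e-01]), 'dq': array([ 0.88551328,  0.50841299, -0.49595244, -0.00372732, -0.02695458,
        0.82664909]), 'joint_efforts': array([ -2.59700932, -48.02197695, -29.91429627,   0.14492667,
         0.23239587,  -1.11628007]), 'eef_pos': array([ 0.52286613, -0.21485507,  0.16504408]), 'eef_rot': array([-3.51454532e-04,  9.82844138e-01,  1.84437329e-01, -3.84844395e-04]), 'wrist_force': array([-0.15780815, -0.79568464, -0.19979736]), 'torque': array([-0.03492108, -0.00823416, -0.00156679]), 'opening': 0.5893757581209705}
lin [ 4.42 -1.4  10.1 ] rot [-6.0000e-02 -7.0000e-02 -1.7994e+02]
lin [ 4.42 -1.4  10.1 ] rot [-0.05  0.04  0.06]
```

```bash
python3 -m handwheel '[{"grip":5,"linear":[0,0,0],"rotation":[0,0,0]},{"grip":5,"linear":[0,0,0],"rotation":[0,0,0]},{"grip":5,"linear":[0,0,0],"rotation":[0,0,0]}]'
python3 - <<'E'
from h import *
c=np.array([.528,-.106,0]);th=np.radians(111.2);ey=np.array([np.cos(th),np.sin(th),0])
p=c-ey*.0855;p[2]=.064
plan(p,th)
E
```

```text
time_s: 1.35
eef_pos: [0.5218, -0.2168, 0.1653]
eef_rot: [-0.0, 0.983, 0.185, -0.001]
wrist_force: [-0.2, 0.2, 0.6]
opening: 0.583
lin [ 4.6  -1.54 10.13] rot [-9.0000e-02 -5.0000e-02 -1.7992e+02]
lin [ 4.6  -1.54 10.13] rot [-0.03  0.06  0.08]
```

```bash
python3 -m handwheel '[{"grip":5,"linear":[2.3,-0.8,1],"rotation":[0,0,0]},{"grip":5,"linear":[4.6,-1.55,2],"rotation":[0,0,0]},{"grip":5,"linear":[4.6,-1.55,4],"rotation":[0,0,0]},{"grip":5,"linear":[4.6,-1.55,5],"rotation":[0,0,0]},{"grip":5,"linear":[4.6,-1.55,5],"rotation":[0,0,0]},{"grip":5,"linear":[4.6,-1.55,5],"rotation":[0,0,0]}]'
python3 - <<'E'
from h import *
c=np.array([.528,-.106,0]);th=np.radians(111.2);ey=np.array([np.cos(th),np.sin(th),0])
p=c-ey*.0855;p[2]=.064
plan(p,th)
snap("side","s2",(270,130,380,240),5);snap("top","t2",(240,170,400,290),5)
E
```

```text
time_s: 1.85
eef_pos: [0.5581, -0.187, 0.1153]
eef_rot: [-0.001, 0.983, 0.183, -0.001]
wrist_force: [-0.3, -0.3, 0.2]
opening: 0.584
lin [ 0.13 -0.08  5.13] rot [1.300e-01 1.200e-01 1.799e+02]
lin [ 0.13 -0.08  5.13] rot [-0.07  0.08 -0.1 ]
```

View pics/s2.png

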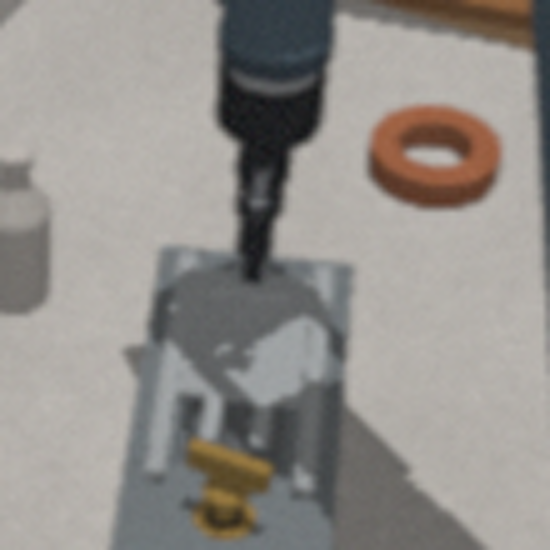

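View pics/t2.png

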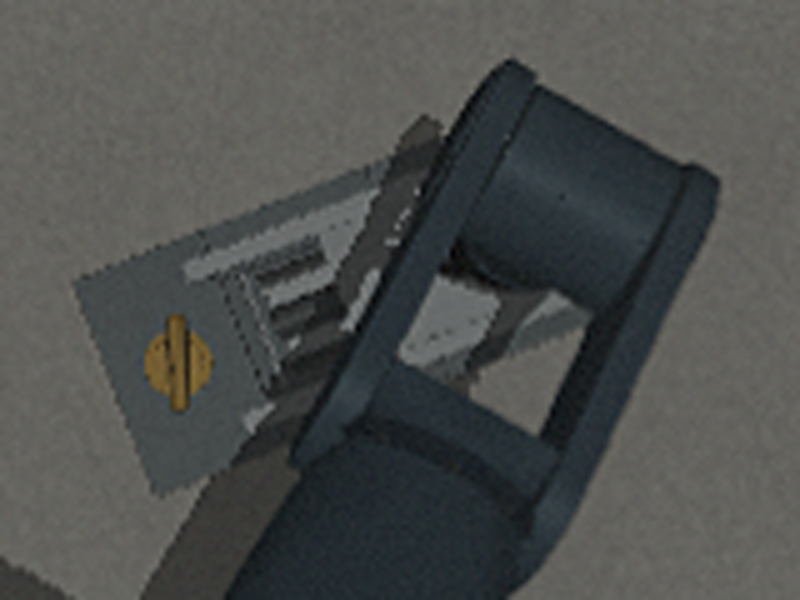

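The side picture shows the fingers, tip at (252,275) in the zoom, just above the rib. In the top picture the arm hides the rib. Next I descend and close on it.

```bash
python3 -m handwheel '[{"grip":5,"linear":[0.1,-0.1,2],"rotation":[0,0,0]},{"grip":5,"linear":[0.1,-0.1,4],"rotation":[0,0,0]},{"grip":5,"linear":[0.1,-0.1,4.8],"rotation":[0,0,0]},{"grip":5,"linear":[0.1,-0.1,5],"rotation":[0,0,0]},{"grip":5,"linear":[0.1,-0.1,5],"rotation":[0,0,0]}]'
python3 -m handwheel '[{"grip":2.5,"linear":[0,0,0],"rotation":[0,0,0]},{"grip":1,"linear":[0,0,0],"rotation":[0,0,0]},{"grip":0.8,"linear":[0,0,0],"rotation":[0,0,0]},{"grip":0.8,"linear":[0,0,0],"rotation":[0,0,0]},{"grip":0.8,"linear":[0,0,0],"rotation":[0,0,0]},{"grip":0.8,"linear":[0,0,0],"rotation":[0,0,0]}]'
```

```text
time_s: 2.37
eef_pos: [0.5598, -0.1849, 0.066]
eef_rot: [-0.0, 0.983, 0.184, -0.0]
wrist_force: [-0.8, 1.0, 0.6]
opening: 0.582
time_s: 2.87
eef_pos: [0.5607, -0.1851, 0.0671]
eef_rot: [0.001, 0.983, 0.184, 0.001]
wrist_force: [-1.4, -0.2, 5.9]
opening: 0.125
```

```bash
python3 -m handwheel '[{"grip":0.8,"linear":[0,-0.5,-0.1],"rotation":[0,0,0]},{"grip":0.8,"linear":[0,-1.3,-0.1],"rotation":[0,0,0]},{"grip":0.8,"linear":[0,-2.3,-0.1],"rotation":[0,0,0]},{"grip":0.8,"linear":[0,-3.3,-0.1],"rotation":[0,0,0]},{"grip":0.8,"linear":[0,-4.3,-0.1],"rotation":[0,0,0]},{"grip":0.8,"linear":[0,-5.2,-0.1],"rotation":[0,0,0]},{"grip":0.8,"linear":[0,-6,-0.1],"rotation":[0,0,0]},{"grip":0.8,"linear":[0,-6.6,-0.1],"rotation":[0,0,0]},{"grip":0.8,"linear":[0,-7,-0.1],"rotation":[0,0,0]},{"grip":0.8,"linear":[0,-7.2,-0.1],"rotation":[0,0,0]},{"grip":0.8,"linear":[0,-7.2,-0.1],"rotation":[0,0,0]}]'
python3 - <<'E'
from h import *
snap("side","s3",(270,150,380,260),5)
E
```

```text
time_s: 3.78
eef_pos: [0.534, -0.1169, 0.0671]
eef_rot: [-0.0, 0.983, 0.184, 0.0]
wrist_force: [2.9, 2.6, 5.6]
opening: 0.123
```

View pics/s3.png

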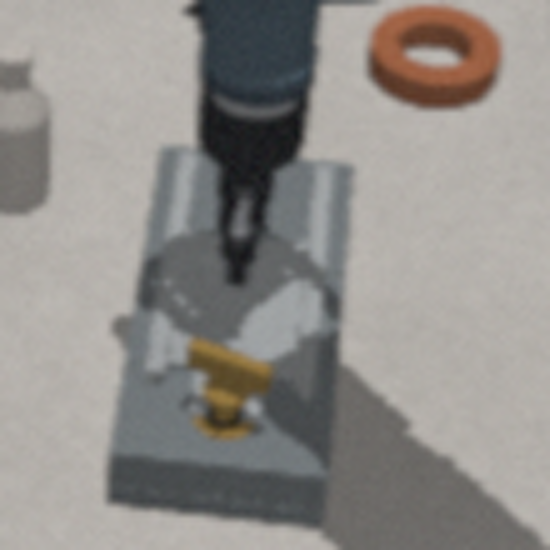

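The side picture shows the cover has followed, with its fork tips at about (190,380) and (255,405) beside the stem. I'll continue in small steps and watch the force.

```bash
python3 -m handwheel '[{"grip":0.8,"linear":[0,-0.3,0],"rotation":[0,0,0]},{"grip":0.8,"linear":[0,-0.6,0],"rotation":[0,0,0]},{"grip":0.8,"linear":[0,-0.8,0],"rotation":[0,0,0]},{"grip":0.8,"linear":[0,-0.9,0],"rotation":[0,0,0]},{"grip":0.8,"linear":[0,-0.9,0],"rotation":[0,0,0]}]'
python3 -m handwheel '[{"grip":0.8,"linear":[0,-0.2,0],"rotation":[0,0,0]},{"grip":0.8,"linear":[0,-0.3,0],"rotation":[0,0,0]},{"grip":0.8,"linear":[0,-0.3,0],"rotation":[0,0,0]}]'
```

```text
time_s: 4.25
eef_pos: [0.5309, -0.109, 0.0671]
eef_rot: [0.0, 0.983, 0.184, 0.0]
wrist_force: [3.0, -0.0, 5.5]
opening: 0.124
time_s: 4.5
eef_pos: [0.5301, -0.1069, 0.0671]
eef_rot: [0.001, 0.983, 0.184, 0.001]
wrist_force: [4.2, -2.1, 3.9]
opening: 0.124
```

```bash
python3 -m handwheel '[{"grip":0.8,"linear":[0,-0.15,0],"rotation":[0,0,0]},{"grip":0.8,"linear":[0,-0.2,0],"rotation":[0,0,0]},{"grip":0.8,"linear":[0,-0.2,0],"rotation":[0,0,0]}]'
python3 -m handwheel '[{"grip":0.8,"linear":[0,-0.2,0],"rotation":[0,0,0]},{"grip":0.8,"linear":[0,-0.2,0],"rotation":[0,0,0]}]'
```

```text
time_s: 4.75
eef_pos: [0.5301, -0.1068, 0.0671]
eef_rot: [0.002, 0.983, 0.184, 0.001]
wrist_force: [7.1, -9.3, -0.8]
opening: 0.123
time_s: 4.92
eef_pos: [0.5301, -0.1068, 0.0672]
eef_rot: [0.004, 0.983, 0.184, 0.002]
wrist_force: [8.8, -16.5, -6.8]
opening: 0.127
```

```bash
python3 -m handwheel '[{"grip":0.8,"linear":[0,0.2,0],"rotation":[0,0,0]},{"grip":0.8,"linear":[0,0.25,0],"rotation":[0,0,0]},{"grip":2,"linear":[0,0.25,0],"rotation":[0,0,0]},{"grip":4,"linear":[0,0.25,0],"rotation":[0,0,0]},{"grip":5,"linear":[0,0.25,0],"rotation":[0,0,0]},{"grip":5,"linear":[0,0.25,-1],"rotation":[0,0,0]},{"grip":5,"linear":[0,0.25,-4],"rotation":[0,0,0]},{"grip":5,"linear":[0,0.25,-8],"rotation":[0,0,0]},{"grip":5,"linear":[0,0.25,-10],"rotation":[0,0,0]},{"grip":5,"linear":[0,4,-10],"rotation":[0,0,0]},{"grip":5,"linear":[0,8,-10],"rotation":[0,0,0]}]'
python3 - <<'E'
from h import *
print(status.get_obs()['q'])
snap("side","s4",(280,165,360,255),6.5);snap("top","t4",(240,170,400,290),5)
E
```

```text
time_s: 5.83
eef_pos: [0.5581, -0.1763, 0.17]
eef_rot: [0.001, 0.983, 0.186, 0.001]
wrist_force: [0.9, 0.0, -1.5]
opening: 0.585
[-5.08798184e-01  2.61430373e-01  1.63983264e+00  3.72872697e-04
  1.23685891e+00  6.87607062e-01]
```

View pics/s4.png

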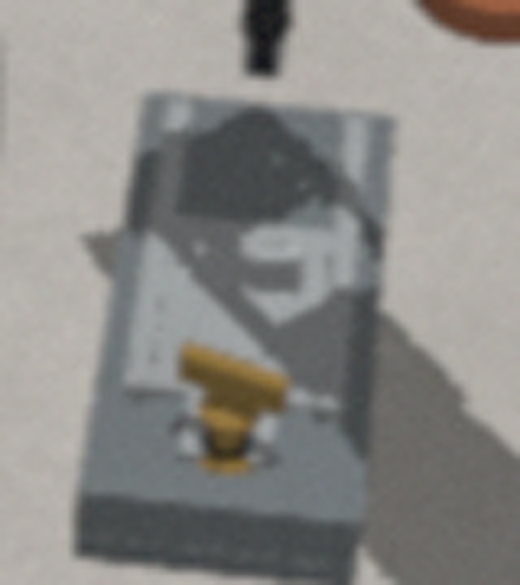

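View pics/t4.png

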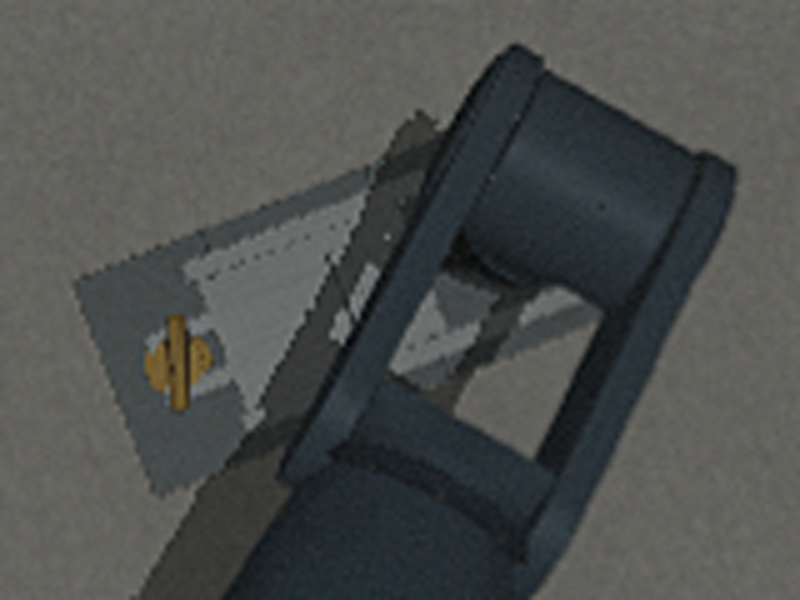

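```bash
python3 - <<'E'
import cv2
for n,(x0,y0,x1,y1),o in(("t4",(262,225,292,260),"t5"),("s4",(302,212,332,242),"s5")):
    a=cv2.imread(f'pics/{n}_raw.png')[y0:y1,x0:x1]
    a=cv2.normalize(a,None,0,255,cv2.NORM_MINMAX)
    cv2.imwrite(f'pics/{o}.png',cv2.resize(a,None,fx=16,fy=16,interpolation=cv2.INTER_NEAREST))
E
```

```text
(no output)
```

View pics/t5.png

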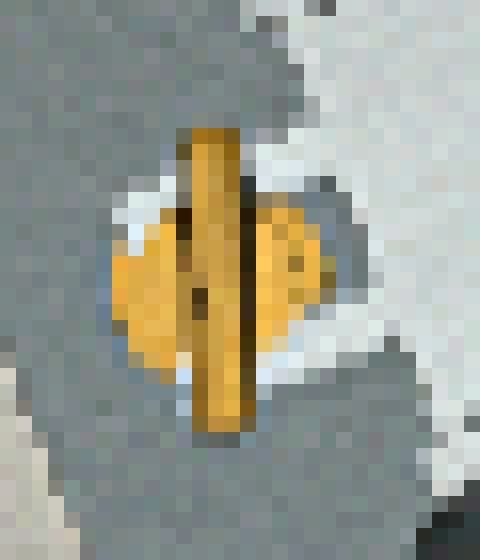

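View pics/s5.png

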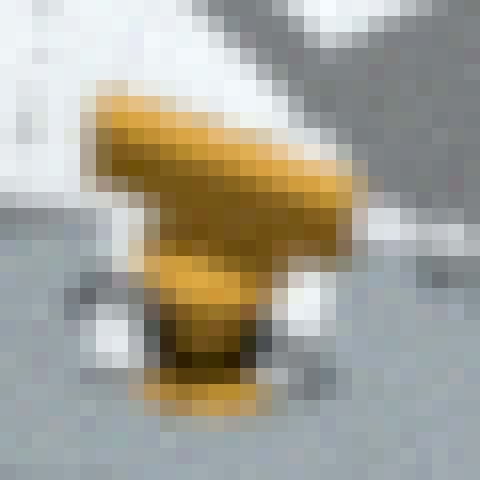

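```bash
python3 - <<'E'
from h import *
g=lambda a,b,x,y:(a/16+x-.5,b/16+y-.5)
T=lambda a,b:g(a,b,262,225);S=lambda a,b:g(a,b,302,212)
e=onz("top",[T(215,130),T(224,432)],.116);d=e[0]-e[1];print(e.round(4),e.mean(0).round(4),np.linalg.norm(d),"ang",np.degrees(np.arctan2(d[1],d[0])))
print("collar top", onz("top",[T(221,287)],.084))
# side: head silhouette centre at z=.105
print("side silhouette ctr",onz("side",[S(229,175)],.105))
a=onz("side",[S(97,92),S(365,170)],.116);d=a[1]-a[0];print("side top ends",a.round(4),"ang",np.degrees(np.arctan2(d[1],d[0])))
print("2view",two(S(229,175),T(219,281)))
for z in(.09,.105,.116):
  b=np.array([.485,.005,z]);print(z,((proj("side",b)[0]-[301.5,211.5])*16).round(),((proj("top",b)[0]-[261.5,224.5])*16).round())
E
```

```text
[[0.5121 0.0066 0.116 ]
 [0.4535 0.0049 0.116 ]] [0.4828 0.0058 0.116 ] 0.05860548990558221 ang 1.609566600880629
collar top [[0.48183571 0.00563167 0.084     ]]
side silhouette ctr [[0.4865381  0.00174836 0.105     ]]
side top ends [[ 0.5175  0.0039  0.116 ]
 [ 0.4583 -0.0039  0.116 ]] ang -172.55322970961157
2view [0.4836541  0.00624031 0.11023049]
0.09 [224. 237.] [224. 271.]
0.105 [229. 187.] [224. 270.]
0.116 [232. 150.] [223. 269.]
```

```bash
python3 - <<'E'
from h import *
print(tcp()[0]);plan([.4845,.0048,.15],np.radians(101.5))
E
```

```text
[ 0.55856396 -0.18162511  0.16826294]
lin [ -0.22 -20.07   1.75] rot [ 1.3000e-01  3.0000e-01 -1.7045e+02]
lin [ -0.22 -20.07   1.75] rot [ 0.2  -0.09  9.55]
```

```bash
python3 -m handwheel '[{"grip":5,"linear":[0,-2,0.1],"rotation":[0,0,-7]},{"grip":5,"linear":[0,-4,0.3],"rotation":[0,0,-14]},{"grip":5,"linear":[0,-6,0.5],"rotation":[0,0,-21]},{"grip":5,"linear":[0,-8,0.6],"rotation":[0,0,-28]},{"grip":5,"linear":[0,-10,0.8],"rotation":[0,0,-35]},{"grip":5,"linear":[0,-12,0.9],"rotation":[0,0,-42]},{"grip":5,"linear":[0,-14,1],"rotation":[0,0,-49]},{"grip":5,"linear":[0,-16,1.2],"rotation":[0,0,-56]},{"grip":5,"linear":[-0.1,-18,1.4],"rotation":[0,0,-63]},{"grip":5,"linear":[-0.2,-19.2,1.6],"rotation":[0,0,-70]},{"grip":5,"linear":[-0.2,-20,1.7],"rotation":[0,0,-77]},{"grip":5,"linear":[-0.2,-20,1.7],"rotation":[0,0,-84]}]'
python3 -m handwheel '[{"grip":5,"linear":[0,0,0],"rotation":[0,0,-7]},{"grip":5,"linear":[0,0,0],"rotation":[0,0,-14]},{"grip":5,"linear":[0,0,0],"rotation":[0,0,-21]},{"grip":5,"linear":[0,0,0],"rotation":[0,0,-28]},{"grip":5,"linear":[0,0,0],"rotation":[0,0,-35]},{"grip":5,"linear":[0,0,0],"rotation":[0,0,-42]},{"grip":5,"linear":[0,0,0],"rotation":[0,0,-49]},{"grip":5,"linear":[0,0,0],"rotation":[0,0,-56]},{"grip":5,"linear":[0,0,0],"rotation":[0,0,-63]},{"grip":5,"linear":[0,0,0],"rotation":[0,0,-70]},{"grip":5,"linear":[0,0,0],"rotation":[0,0,-77]},{"grip":5,"linear":[0,0,0],"rotation":[0,0,-84]}]'
python3 - <<'E'
from h import *
print(status.get_obs()['q']);plan([.4845,.0048,.15],np.radians(101.5))
E
```

```text
time_s: 6.93
eef_pos: [0.4809, 0.0108, 0.1494]
eef_rot: [-0.001, 0.604, 0.797, -0.0]
wrist_force: [-0.1, -0.5, 0.1]
opening: 0.588
time_s: 7.93
eef_pos: [0.4819, 0.0092, 0.1498]
eef_rot: [-0.001, -0.083, 0.997, 0.0]
wrist_force: [-0.0, -0.2, -0.3]
opening: 0.588
[-2.27952014e-01  6.62538476e-02  1.91094099e+00  8.15122466e-05
  1.16581737e+00 -1.96596590e+00]
lin [-0.18 -0.47 -0.02] rot [ 0.04 -0.07 -1.92]
lin [-0.18 -0.47 -0.02] rot [-1.1000e-01 -6.0000e-02  1.7808e+02]
```

```bash
python3 -m handwheel '[{"grip":5,"linear":[-0.2,-0.4,0],"rotation":[0,0,-1]},{"grip":5,"linear":[-0.2,-0.4,0],"rotation":[0,0,-1]},{"grip":5,"linear":[-0.2,-0.4,0],"rotation":[0,0,-1]}]'
python3 - <<'E'
from h import *
plan([.4845,.0048,.09],np.radians(101.5))
snap("side","s6",(280,165,360,255),6.5)
E
```

```text
time_s: 8.18
eef_pos: [0.4853, 0.005, 0.1499]
eef_rot: [-0.0, -0.087, 0.996, 0.0]
wrist_force: [-0.2, -0.1, -0.1]
opening: 0.587
lin [ 0.08 -0.    5.99] rot [ 0.01 -0.02 -1.48]
lin [ 0.08 -0.    5.99] rot [-2.0000e-02 -1.0000e-02  1.7852e+02]
```

View pics/s6.png

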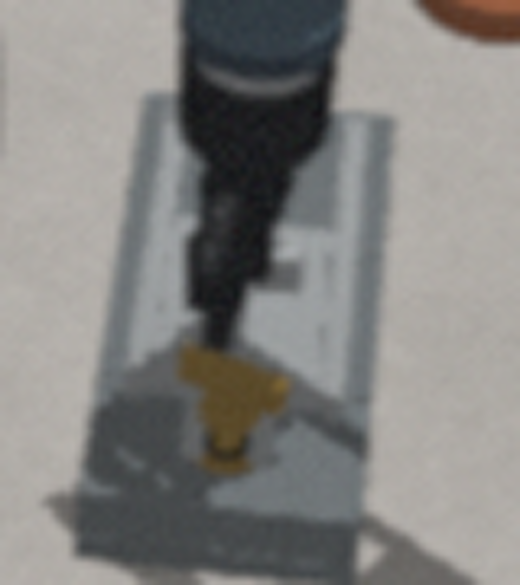

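The side picture shows the near fingertip at about (220,345) in the zoom, above the head at (232,390). Next I descend around the head.

```bash
python3 -m handwheel '[{"grip":5,"linear":[0,0,2],"rotation":[0,0,-1]},{"grip":5,"linear":[0,0,3.5],"rotation":[0,0,-1.5]},{"grip":5,"linear":[0,0,4.8],"rotation":[0,0,-1.5]},{"grip":5,"linear":[0,0,5.8],"rotation":[0,0,-1.5]},{"grip":5,"linear":[0,0,5.8],"rotation":[0,0,-1.5]}]'
python3 -m handwheel '[{"grip":3.5,"linear":[0,0,0],"rotation":[0,0,0]},{"grip":2.4,"linear":[0,0,0],"rotation":[0,0,0]},{"grip":2.4,"linear":[0,0,0],"rotation":[0,0,0]},{"grip":2.4,"linear":[0,0,0],"rotation":[0,0,0]}]'
python3 - <<'E'
from h import *
plan([.4845,.0048,.09],np.radians(101.5))
snap("side","s7",(290,190,350,250),8)
E
```

```text
time_s: 8.65
eef_pos: [0.4837, 0.0053, 0.0897]
eef_rot: [-0.002, -0.101, 0.995, 0.001]
wrist_force: [-0.6, -0.2, 0.5]
opening: 0.582
time_s: 8.98
eef_pos: [0.4861, 0.0048, 0.0926]
eef_rot: [0.001, -0.102, 0.995, -0.0]
wrist_force: [0.0, 0.2, -0.6]
opening: 0.282
lin [0.16 0.03 0.26] rot [-0.04  0.08  0.21]
lin [0.16 0.03 0.26] rot [-1.3000e-01 -6.0000e-02 -1.7979e+02]
```

View pics/s7.png

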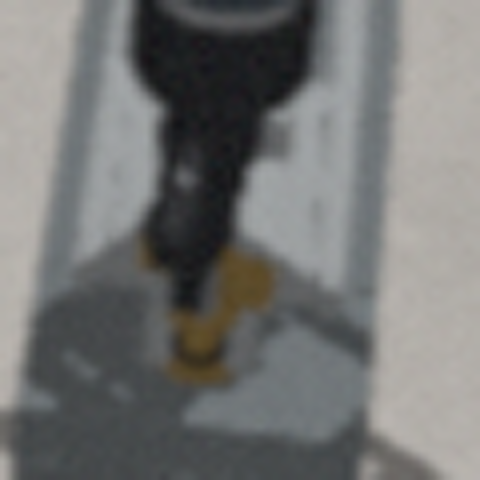

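```bash
cat >> h.py <<'E'
def drop(name=None):
    """lowest brass edge (row, subpixel) and brass extents in side view"""
    im=cams.camera("side").astype(float)
    if name: cv2.imwrite(f"pics/{name}.png",cv2.resize(im[190:250,290:350,::-1].astype(np.uint8),None,fx=8,fy=8,interpolation=cv2.INTER_CUBIC))
    s=(im[...,0]-im[...,2])/(im.sum(2)+1)
    r=s[205:250,300:335]
    cols=r[:, :]; 
    prof=np.sort(cols,axis=1)[:,-5:].mean(1)   # 5 strongest columns per row
    t=.12;k=np.where(prof>t)[0].max();e=205+k+(prof[k]-t)/(prof[k]-prof[k+1])
    m=r>t;xs=np.where(m[:34].sum(0)>0)[0]
    low=np.where(m[k-1:k+1].sum(0)>0)[0].mean()+300
    o=status.get_obs();print("t",round(o['time_s'],2),"lower edge row",round(e,2),"cols",xs.min()+300,xs.max()+300,"area",m.sum(),"low col",low,"F",o['wrist_force'].round(1),"Tz",round(o['torque'][2],2),"open",round(o['opening'],3))
E
python3 -m handwheel '[{"grip":1.6,"linear":[0.1,0,0.2],"rotation":[0,0,0]},{"grip":1.6,"linear":[0.1,0,0.2],"rotation":[0,0,0]},{"grip":1.6,"linear":[0.1,0,0.2],"rotation":[0,0,0]},{"grip":1.6,"linear":[0.1,0,0.2],"rotation":[0,0,0]}]'
python3 -c "
from h import *
drop('d0')"
```

```text
time_s: 9.37
eef_pos: [0.4849, 0.0044, 0.0901]
eef_rot: [0.0, -0.102, 0.995, -0.0]
wrist_force: [1.7, -2.0, 1.1]
opening: 0.188
t 9.42 lower edge row 237.25 cols 308 323 area 93 low col 314.0 F [ 0.8 -2.7  0.9] Tz 0.02 open 0.189
```

View pics/d0.png

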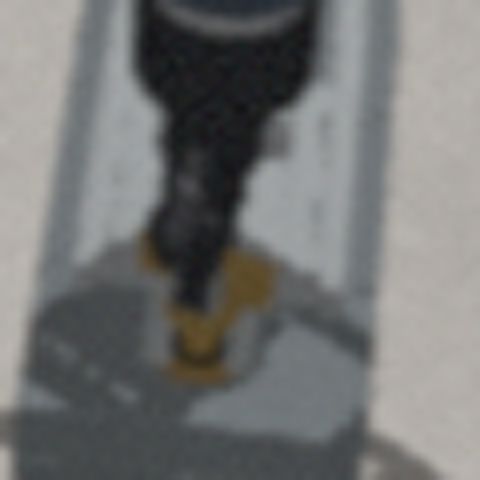

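```bash
python3 -m handwheel '[{"grip":1.6,"linear":[0,-0.1,0],"rotation":[0,0,-2]},{"grip":1.6,"linear":[0,-0.1,0],"rotation":[0,0,-5]},{"grip":1.6,"linear":[0,-0.1,0],"rotation":[0,0,-8]},{"grip":1.6,"linear":[0,-0.1,0],"rotation":[0,0,-11]},{"grip":1.6,"linear":[0,-0.1,0],"rotation":[0,0,-14]},{"grip":1.6,"linear":[0,-0.1,0],"rotation":[0,0,-14]}]'
python3 -c "
from h import *
drop('d1')"
```

```text
time_s: 9.92
eef_pos: [0.4847, 0.004, 0.0899]
eef_rot: [0.0, -0.223, 0.975, 0.0]
wrist_force: [1.0, -0.1, 0.2]
opening: 0.19
t 9.97 lower edge row 237.22 cols 307 324 area 110 low col 314.0 F [0.1 0.3 0.2] Tz -0.06 open 0.188
```

View pics/d1.png

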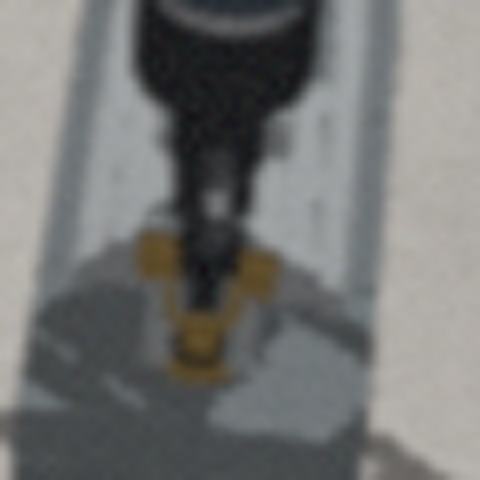

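```bash
for i in 1; do python3 -m handwheel '[{"grip":1.6,"linear":[0,0,0],"rotation":[0,0,-3]},{"grip":1.6,"linear":[0,0,0],"rotation":[0,0,-6]},{"grip":1.6,"linear":[0,0,0],"rotation":[0,0,-6]}]' | head -2
python3 -c "
from h import *
drop()"
python3 -m handwheel '[{"grip":1.6,"linear":[0,0,0],"rotation":[0,0,-3]},{"grip":1.6,"linear":[0,0,0],"rotation":[0,0,-6]},{"grip":1.6,"linear":[0,0,0],"rotation":[0,0,-6]}]' | head -2
python3 -c "
from h import *
drop('d2')"; done
```

```text
time_s: 10.22
eef_pos: [0.4843, 0.004, 0.0896]
t 10.27 lower edge row 237.27 cols 307 324 area 112 low col 314.0 F [-0.1  0.1 -0.2] Tz -0.01 open 0.187
time_s: 10.52
eef_pos: [0.4843, 0.004, 0.0895]
t 10.57 lower edge row 237.22 cols 307 323 area 109 low col 314.0 F [-0.7  0.8  0.1] Tz 0.03 open 0.183
```

View pics/d2.png

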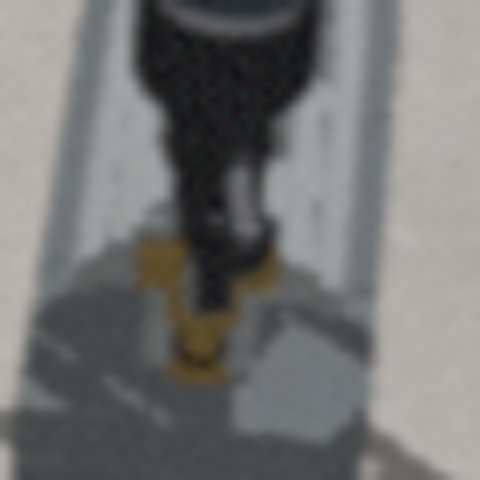

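```bash
python3 -m handwheel '[{"grip":1.6,"linear":[0,0,0],"rotation":[0,0,-3]},{"grip":1.6,"linear":[0,0,0],"rotation":[0,0,-6]},{"grip":1.6,"linear":[0,0,0],"rotation":[0,0,-6]}]' | head -2
python3 -c "
from h import *
drop()"
python3 -m handwheel '[{"grip":1.6,"linear":[0,0,0],"rotation":[0,0,-3]},{"grip":1.6,"linear":[0,0,0],"rotation":[0,0,-6]},{"grip":1.6,"linear":[0,0,0],"rotation":[0,0,-6]}]' | head -2
python3 -c "
from h import *
drop('d3')"
```

```text
time_s: 10.82
eef_pos: [0.4843, 0.004, 0.0895]
t 10.87 lower edge row 237.28 cols 307 323 area 103 low col 314.0 F [-0.7  0.7  1.2] Tz -0.03 open 0.187
time_s: 11.12
eef_pos: [0.4843, 0.0038, 0.0895]
t 11.17 lower edge row 237.23 cols 307 323 area 103 low col 314.0 F [-0.9 -0.2 -0.5] Tz 0.03 open 0.191
```

View pics/d3.png

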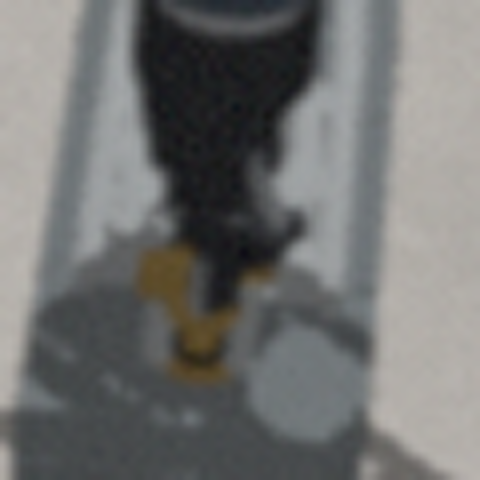

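```bash
python3 -c "
from h import *
for z in (.064,.074,.084):
  a=np.linspace(0,6.28,60);q=proj('side',[[.4845+.017*np.cos(t),.0048+.017*np.sin(t),z] for t in a]);print(z,q.min(0),q.max(0))
"
```

```text
0.064 [310.21948517 228.03975167] [320.11272914 235.19104926]
0.074 [310.38828566 226.02236367] [320.32330108 233.17310657]
0.084 [310.5585766  223.98810202] [320.53573741 231.13806897]
```

```bash
cat >> h.py <<'E'
def prof(name=None):
    im=cams.camera("side").astype(float)
    if name: cv2.imwrite(f"pics/{name}.png",cv2.resize(im[190:250,290:350,::-1].astype(np.uint8),None,fx=8,fy=8,interpolation=cv2.INTER_CUBIC))
    r=im[226:240,312:318]
    R_=r[...,0].mean(1)
    o=status.get_obs();print("t",round(o['time_s'],2),"R rows226+",R_.astype(int),"F",o['wrist_force'].round(1),"Tz",round(o['torque'][2],2))
E
python3 - <<'E'
import cv2
for n in("d0","d1","d2","d3"):
    a=cv2.imread(f"pics/{n}.png")[4::8,4::8]
    print(n,a[36:50,22:28,2].mean(1).astype(int))
E
```

```text
d0 [49 51 65 82 89 85 80 72 59 67 85 83 76 85]
d1 [50 51 61 83 89 84 81 76 63 67 85 83 75 75]
d2 [51 52 61 81 88 85 82 77 66 68 84 84 73 69]
d3 [61 64 70 84 88 84 80 71 55 65 84 84 74 70]
```

```bash
python3 -m handwheel '[{"grip":1.6,"linear":[0,0,0],"rotation":[0,0,-3]},{"grip":1.6,"linear":[0,0,0],"rotation":[0,0,-6]},{"grip":1.6,"linear":[0,0,0],"rotation":[0,0,-6]}]' | head -2
python3 -c "
from h import *
prof()"
python3 -m handwheel '[{"grip":1.6,"linear":[0,0,0],"rotation":[0,0,-3]},{"grip":1.6,"linear":[0,0,0],"rotation":[0,0,-6]},{"grip":1.6,"linear":[0,0,0],"rotation":[0,0,-6]}]' | head -2
python3 -c "
from h import *
prof('d4');print(status.get_obs()['q'])"
```

```text
time_s: 11.42
eef_pos: [0.4845, 0.0039, 0.0897]
t 11.47 R rows226+ [64 64 68 83 90 91 89 79 66 69 83 85 74 71] F [-0.9  1.9  0.3] Tz -0.0
time_s: 11.72
eef_pos: [0.4844, 0.0041, 0.0897]
t 11.77 R rows226+ [70 70 75 86 91 91 88 79 66 68 84 83 74 73] F [-1.5  3.   1.4] Tz -0.08
[-2.37506069e-01  1.65105128e-01  1.94352064e+00  4.28913481e-04
  1.03349916e+00 -2.88209658e+00]
```

View pics/d4.png

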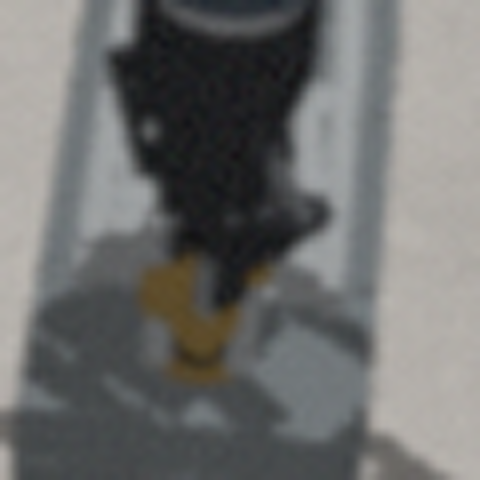

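```bash
python3 -c "
from h import *
def box(b,zc):
  b=np.radians(b);u=np.array([np.cos(b),np.sin(b)]);v=np.array([-u[1],u[0]])
  P=[[*(np.array([.4845,.0045])+u*.03+v*s*.006),zc+t*.011] for t in(1,-1) for s in(-1,1)]
  return ((proj('side',P)-[289.5,189.5])*8).round().astype(int).tolist()
print('d1',box(16,.105))
for zc in(.105,.097): print(zc,[ (b,box(b,zc)) for b in (45,52,58)])
"
python3 - <<'E'
import cv2,numpy as np
a=[cv2.imread(f"pics/{n}.png")[220:400,110:300] for n in("d1","d3","d4")]
cv2.imwrite("pics/cmp.png",cv2.convertScaleAbs(cv2.resize(np.hstack(a),None,fx=1.4,fy=1.4),alpha=1.7))
E
```

```text
d1 [[146, 229], [141, 248], [144, 265], [138, 285]]
0.105 [(45, [[141, 254], [150, 273], [139, 290], [147, 310]]), (52, [[143, 260], [155, 279], [140, 297], [152, 316]]), (58, [[145, 265], [160, 283], [142, 302], [157, 320]])]
0.097 [(45, [[140, 267], [149, 287], [138, 304], [146, 323]]), (52, [[142, 273], [154, 292], [139, 310], [151, 329]]), (58, [[144, 279], [159, 297], [141, 315], [156, 333]])]
```

View pics/cmp.png

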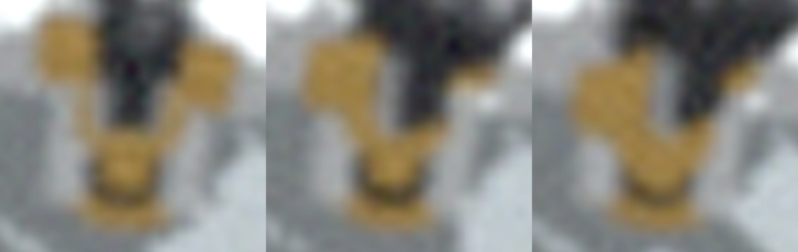

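```bash
python3 -m handwheel '[{"grip":1.6,"linear":[-0.05,0.06,0],"rotation":[0,0,-3]},{"grip":1.6,"linear":[-0.05,0.06,0],"rotation":[0,0,-6]},{"grip":1.6,"linear":[-0.05,0.06,0],"rotation":[0,0,-6]}]' | head -2
python3 -c "
from h import *
prof()"
python3 -m handwheel '[{"grip":1.6,"linear":[0,0,0],"rotation":[0,0,-3]},{"grip":1.6,"linear":[0,0,0],"rotation":[0,0,-5]},{"grip":1.6,"linear":[0,0,0],"rotation":[0,0,-5]}]' | head -2
python3 -c "
from h import *
prof('d5');print(status.get_obs()['q'])"
```

```text
time_s: 12.02
eef_pos: [0.4843, 0.0044, 0.0898]
t 12.07 R rows226+ [74 73 77 86 90 90 89 80 65 68 84 84 74 75] F [-1.6  1.   1.8] Tz -0.03
time_s: 12.32
eef_pos: [0.4842, 0.0045, 0.0898]
t 12.37 R rows226+ [78 78 80 86 90 90 87 79 65 68 84 84 76 80] F [-1.6  1.6  2.1] Tz -0.02
[-2.36436026e-01  1.64507925e-01  1.94408819e+00 -5.67760851e-05
  1.03329692e+00 -3.07293767e+00]
```

View pics/d5.png

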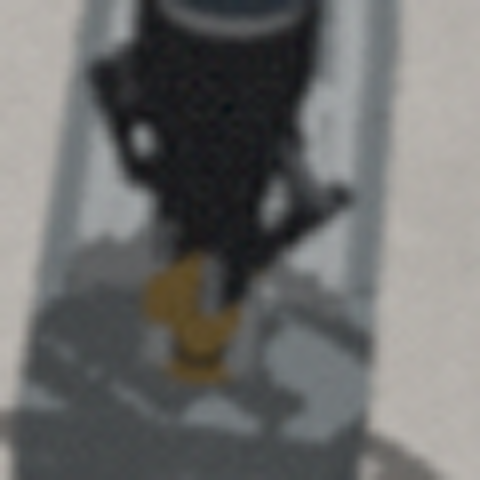

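```bash
python3 -m handwheel '[{"grip":3,"linear":[0,0,0],"rotation":[0,0,0]},{"grip":4.5,"linear":[0,0,0],"rotation":[0,0,0]},{"grip":4.5,"linear":[0,0,0],"rotation":[0,0,0]}]' | head -2
python3 -c "
from h import *
prof('d6')"
python3 -m handwheel '[{"grip":4.5,"linear":[0,0,-2],"rotation":[0,0,0]},{"grip":4.5,"linear":[0,0,-4.5],"rotation":[0,0,0]},{"grip":4.5,"linear":[0,0,-4.5],"rotation":[0,0,7]},{"grip":4.5,"linear":[0,0,-4.5],"rotation":[0,0,14]},{"grip":4.5,"linear":[0,0,-4.5],"rotation":[0,0,21]},{"grip":4.5,"linear":[0,0,-4.5],"rotation":[0,0,28]},{"grip":4.5,"linear":[0,0,-4.5],"rotation":[0,0,35]},{"grip":4.5,"linear":[0,0,-4.5],"rotation":[0,0,42]},{"grip":4.5,"linear":[0,0,-4.5],"rotation":[0,0,49]},{"grip":4.5,"linear":[0,0,-4.5],"rotation":[0,0,56]},{"grip":4.5,"linear":[0,0,-4.5],"rotation":[0,0,63]},{"grip":4.5,"linear":[0,0,-4.5],"rotation":[0,0,70]}]' |head -3
python3 -c "
from h import *
prof('d7')"
```

```text
time_s: 12.62
eef_pos: [0.4847, 0.0042, 0.0899]
t 12.67 R rows226+ [90 91 87 87 90 91 85 80 67 68 83 84 77 86] F [-0.7 -0.2 -0.2] Tz -0.02
time_s: 13.67
eef_pos: [0.4845, 0.0043, 0.1348]
eef_rot: [0.0, -0.02, 1.0, -0.0]
t 13.72 R rows226+ [90 89 88 88 88 90 85 78 66 67 82 83 82 94] F [0.8 0.1 0.5] Tz -0.03
```

View pics/d7.png

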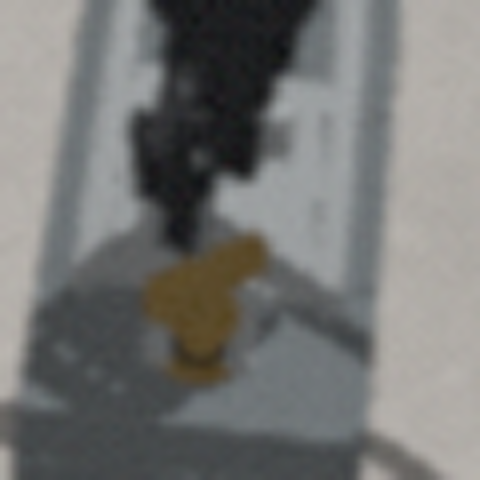

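```bash
python3 -c "
from h import *
def box(b,zc,e):
  b=np.radians(b);u=np.array([np.cos(b),np.sin(b)]);v=np.array([-u[1],u[0]])
  P=[[*(np.array([.4845,.0045])+e*u*.03+v*s*.006),zc+t*.011] for t in(1,-1) for s in(-1,1)]
  return ((proj('side',P)-[289.5,189.5])*8).round().astype(int).tolist()
for zc in(.105,.097):
  for b in (50,58,66): print(zc,b,'near',box(b,zc,1),'far',box(b,zc,-1))
"
python3 - <<'E'
import cv2
a=cv2.imread("pics/d7.png")[200:400,110:310]
cv2.imwrite("pics/d7z.png",cv2.convertScaleAbs(cv2.resize(a,None,fx=3,fy=3),alpha=1.8))
E
```

```text
0.105 50 near [[142, 258], [153, 277], [140, 295], [151, 314]] far [[273, 225], [285, 243], [269, 261], [281, 280]]
0.105 58 near [[145, 265], [160, 283], [142, 302], [157, 320]] far [[267, 219], [282, 236], [263, 255], [278, 273]]
0.105 66 near [[149, 272], [167, 289], [146, 309], [164, 325]] far [[259, 214], [277, 230], [255, 250], [273, 266]]
0.097 50 near [[141, 272], [152, 291], [139, 308], [150, 327]] far [[272, 238], [283, 257], [268, 274], [279, 293]]
0.097 58 near [[144, 279], [159, 297], [141, 315], [156, 333]] far [[265, 232], [280, 250], [261, 269], [276, 286]]
0.097 66 near [[148, 285], [166, 302], [145, 322], [163, 339]] far [[258, 227], [276, 243], [254, 263], [272, 280]]
```

View pics/d7z.png

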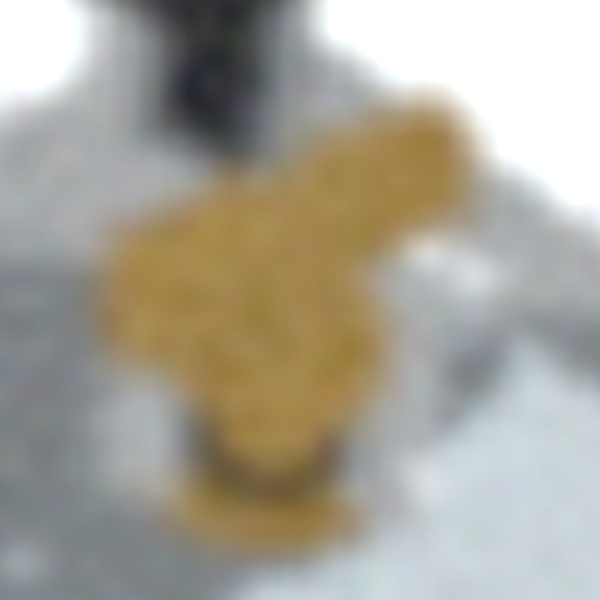

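```bash
python3 - <<'E'
import cv2,numpy as np
for n in("side0","s2_raw","s4_raw","s6_raw","s7_raw"):
    a=cv2.imread(f"pics/{n}.png"); print(n,a[226:240,312:318,2].mean(1).astype(int))
t=[cv2.imread(f"pics/{n}_raw.png")[212:242,300:335] for n in("s4","s6","s7")]
t+=[cv2.imread(f"pics/{n}.png")[4::8,4::8][22:52,10:45] for n in("d0","d1","d3","d4","d7")]
t=[cv2.normalize(cv2.resize(i,None,fx=5.6,fy=5.6,interpolation=cv2.INTER_CUBIC),None,0,255,cv2.NORM_MINMAX) for i in t]
cv2.imwrite("pics/cmp2.png",np.vstack([np.hstack(t[:4]),np.hstack(t[4:])]))
E
```

```text
side0 [ 81  88 109 125 119  91  72  66  53  76 113 114 105 103]
s2_raw [ 90  96 120 137 131  99  82  73  59  83 124 124 116 112]
s4_raw [ 90  95 120 138 132 100  82  72  60  82 123 125 116 113]
s6_raw [89 86 88 90 88 85 79 73 59 65 82 83 81 94]
s7_raw [50 52 62 81 89 85 81 73 59 67 82 84 78 88]
```

View pics/cmp2.png

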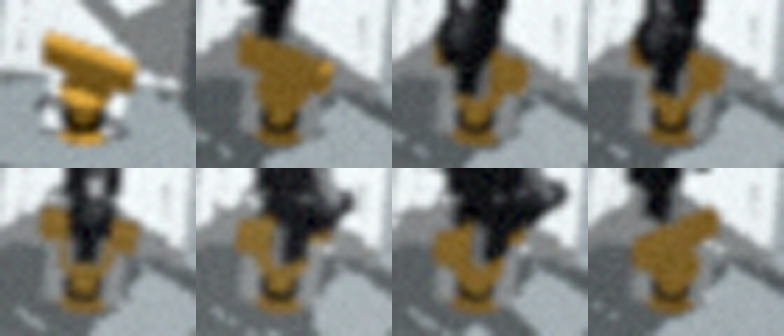

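```bash
python3 -c "
from h import *
P,r,o=tcp();print(np.round(r.inv().apply(np.array([.558,-.176,.17])-P)*100,1), o['q'])"
```

```text
[ -6.7 -18.3  -3.5] [-2.36567365e-01  9.25253961e-02  1.91717511e+00 -1.81155924e-04
  1.13155364e+00 -1.84064395e+00]
```

```bash
python3 -m handwheel '[{"grip":4.5,"linear":[0,0,-2],"rotation":[0,0,7]},{"grip":4.5,"linear":[-0.7,-2,-3.5],"rotation":[0,0,14]},{"grip":4.5,"linear":[-1.8,-5,-3.5],"rotation":[0,0,21]},{"grip":4.5,"linear":[-2.8,-8,-3.5],"rotation":[0,0,28]},{"grip":4.5,"linear":[-4,-11,-3.5],"rotation":[0,0,35]},{"grip":4.5,"linear":[-5,-14,-3.5],"rotation":[0,0,42]},{"grip":4.5,"linear":[-6,-17,-3.5],"rotation":[0,0,49]},{"grip":4.5,"linear":[-6.7,-18.3,-3.5],"rotation":[0,0,56]},{"grip":4.5,"linear":[-6.7,-18.3,-3.5],"rotation":[0,0,63]},{"grip":4.5,"linear":[-6.7,-18.3,-3.5],"rotation":[0,0,70]}]' |head -3
python3 - <<'E'
from h import *
snap("side","s8");snap("top","t8")
t=[cv2.imread(f"pics/{n}_raw.png")[212:242,300:335] for n in("s4","s8")]+[cv2.imread(f"pics/{n}_raw.png")[227:257,260:295] for n in("t4","t8")]
t=[cv2.normalize(cv2.resize(i,None,fx=11,fy=9.5,interpolation=cv2.INTER_NEAREST),None,0,255,cv2.NORM_MINMAX) for i in t]
cv2.imwrite("pics/cmp3.png",np.vstack([np.hstack(t[:2]),np.hstack(t[2:])]))
for n in("s4","s8"):
    a=cv2.imread(f"pics/{n}_raw.png"); print(n,a[226:240,312:318,2].mean(1).astype(int))
E
```

```text
time_s: 14.55
eef_pos: [0.5602, -0.1767, 0.1694]
eef_rot: [-0.0, 0.556, 0.831, -0.0]
s4 [ 90  95 120 138 132 100  82  72  60  82 123 125 116 113]
s8 [ 96  92  91 101 121 130 109  83  69  84 124 126 117 113]
```

View pics/cmp3.png

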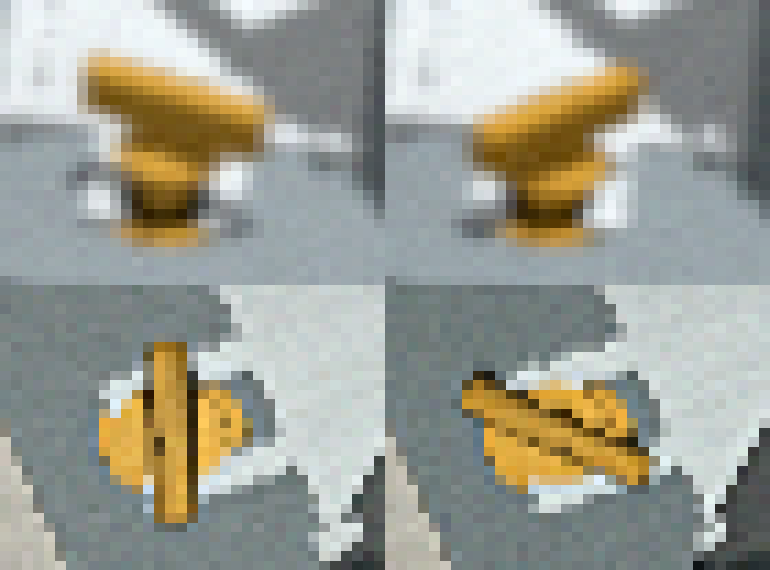

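```bash
python3 - <<'E'
from h import *
T=lambda a,b:((a-385)/11+260-.5,(b-285)/9.5+227-.5)
e=onz("top",[T(474,392),T(642,474)],.113);d=e[0]-e[1];print(e.round(4),e.mean(0).round(4),np.linalg.norm(d).round(4),"ang",np.degrees(np.arctan2(d[1],d[0])))
S=lambda a,b:((a-385)/11+300-.5,b/9.5+212-.5)
print("head z (2 views)",two(S(558,117),T(558,433)))
print("z of side sil. ctr on axis",[ (z,((proj('side',[.4845,.0045,z])[0]-[299.5,211.5])*[11,9.5]).round(0)) for z in(.095,.1,.105,.11)])
th=np.arctan2(d[1],d[0]);plan([.4845,.0043,.15],th+np.pi/2)
print(status.get_obs()['q'])
E
```

```text
[[ 0.4962  0.0296  0.113 ]
 [ 0.4692 -0.018   0.113 ]] [0.4827 0.0058 0.113 ] 0.0547 ang 60.44483734451833
head z (2 views) [0.48438305 0.00644627 0.1033012 ]
z of side sil. ctr on axis [(0.095, array([179., 130.])), (0.1, array([180., 121.])), (0.105, array([181., 111.])), (0.11, array([182., 101.]))]
lin [ 1.951e+01 -1.000e-02  1.950e+00] rot [ 1.0000e-02 -2.0000e-02 -1.2773e+02]
lin [ 1.951e+01 -1.000e-02  1.950e+00] rot [-2.000e-02 -1.000e-02  5.227e+01]
[-5.06000582e-01  2.67823743e-01  1.63304058e+00 -6.92863587e-05
  1.24107440e+00 -9.02493329e-01]
```

Compared with before, the collar highlight in the side view moved from row 229.3 to 230.6. The two-view head height fell from 0.110 to 0.103, so the bolt has dropped. The profile jump puts the drop about 20° before the last backward position. The bar now stands at about 60°. Next I regrip and turn forward.

```bash
python3 -m handwheel '[{"grip":4.5,"linear":[2,0,0],"rotation":[0,0,-7]},{"grip":4.5,"linear":[4,0,0],"rotation":[0,0,-14]},{"grip":4.5,"linear":[6.5,0,0],"rotation":[0,0,-21]},{"grip":4.5,"linear":[9,0,0],"rotation":[0,0,-28]},{"grip":4.5,"linear":[11.5,0,0],"rotation":[0,0,-35]},{"grip":4.5,"linear":[14,0,0.5],"rotation":[0,0,-42]},{"grip":4.5,"linear":[16.5,0,1],"rotation":[0,0,-49]},{"grip":4.5,"linear":[18.5,0,1.5],"rotation":[0,0,-56]},{"grip":4.5,"linear":[19.5,0,2],"rotation":[0,0,-63]},{"grip":4.5,"linear":[19.5,0,2],"rotation":[0,0,-70]},{"grip":4.5,"linear":[19.5,0,2],"rotation":[0,0,-77]},{"grip":4.5,"linear":[19.5,0,2],"rotation":[0,0,-84]}]' |head -3
python3 -m handwheel '[{"grip":4.5,"linear":[0,0,0],"rotation":[0,0,-7]},{"grip":4.5,"linear":[0,0,0],"rotation":[0,0,-14]},{"grip":4.5,"linear":[0,0,0],"rotation":[0,0,-21]},{"grip":4.5,"linear":[0,0,0],"rotation":[0,0,-28]},{"grip":4.5,"linear":[0,0,0],"rotation":[0,0,-35]},{"grip":4.5,"linear":[0,0,0],"rotation":[0,0,-41]},{"grip":4.5,"linear":[0,0,0],"rotation":[0,0,-44]},{"grip":4.5,"linear":[0,0,0],"rotation":[0,0,-44]},{"grip":4.5,"linear":[0,0,0],"rotation":[0,0,-44]}]' |head -3
python3 -c "
from h import *
plan([.4843,.0043,.088],np.radians(150.4));print(status.get_obs()['q'])"
```

```text
time_s: 15.65
eef_pos: [0.4845, 0.0053, 0.1498]
eef_rot: [0.0, -0.152, 0.988, -0.0]
time_s: 16.4
eef_pos: [0.4846, 0.0049, 0.1499]
eef_rot: [0.0, -0.506, 0.862, -0.0]
lin [0.07 0.   6.19] rot [-0.01  0.    0.43]
lin [0.07 0.   6.19] rot [-1.0000e-02 -2.0000e-02 -1.7957e+02]
[-2.35448144e-01  7.10965132e-02  1.90568632e+00  7.74420025e-06
  1.16454420e+00 -2.86796609e+00]
```

```bash
python3 -m handwheel '[{"grip":4.5,"linear":[0,0,2],"rotation":[0,0,0]},{"grip":4.5,"linear":[0,0,4],"rotation":[0,0,0]},{"grip":4.5,"linear":[0,0,5.5],"rotation":[0,0,0]},{"grip":4.5,"linear":[0,0,6.2],"rotation":[0,0,0]},{"grip":4.5,"linear":[0,0,6.2],"rotation":[0,0,0]},{"grip":3,"linear":[0,0,6.2],"rotation":[0,0,0]},{"grip":1.6,"linear":[0,0,6.2],"rotation":[0,0,0]},{"grip":1.6,"linear":[0,0,6.2],"rotation":[0,0,0]},{"grip":1.6,"linear":[0,0,6.2],"rotation":[0,0,0]},{"grip":1.6,"linear":[0,0,6.2],"rotation":[0,0,0]}]'
python3 -c "
from h import *
prof('e0')"
```

```text
time_s: 17.23
eef_pos: [0.4852, 0.0046, 0.0885]
eef_rot: [0.0, -0.505, 0.863, -0.0]
wrist_force: [-0.1, -0.4, -0.0]
opening: 0.184
t 17.28 R rows226+ [69 67 72 83 90 90 86 79 67 69 82 84 73 73] F [-0.5  0.7  0.3] Tz 0.02
```

View pics/e0.png

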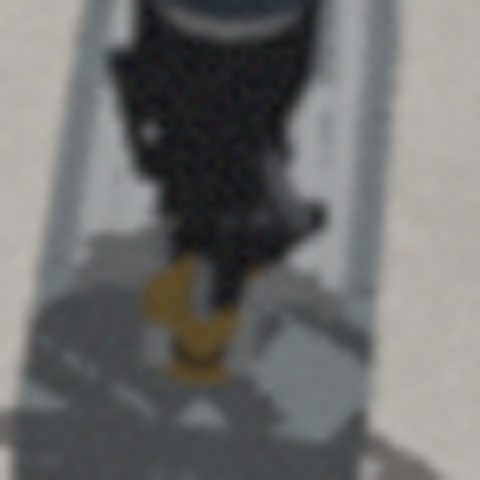

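```bash
python3 -m handwheel '[{"grip":1.6,"linear":[0,0,0],"rotation":[0,0,4]},{"grip":1.6,"linear":[0,0,0],"rotation":[0,0,10]},{"grip":1.6,"linear":[0,0,0],"rotation":[0,0,16]},{"grip":1.6,"linear":[0,0,0],"rotation":[0,0,22]},{"grip":1.6,"linear":[0,0,0],"rotation":[0,0,28]},{"grip":1.6,"linear":[0,0,0],"rotation":[0,0,34]},{"grip":1.6,"linear":[0,0,0],"rotation":[0,0,40]},{"grip":1.6,"linear":[0,0,0],"rotation":[0,0,46]},{"grip":1.6,"linear":[0,0,0],"rotation":[0,0,52]},{"grip":1.6,"linear":[0,0,0],"rotation":[0,0,58]},{"grip":1.6,"linear":[0,0,0],"rotation":[0,0,60]},{"grip":1.6,"linear":[0,0,0],"rotation":[0,0,60]}]'
python3 -c "
from h import *
prof('e1')"
```

```text
time_s: 18.28
eef_pos: [0.4847, 0.0044, 0.0878]
eef_rot: [0.0, -0.006, 1.0, -0.0]
wrist_force: [0.1, -1.8, -1.1]
opening: 0.187
t 18.33 R rows226+ [52 53 62 78 89 91 87 78 65 67 83 84 77 84] F [-0.  -1.2 -1.6] Tz 0.06
```

View pics/e1.png

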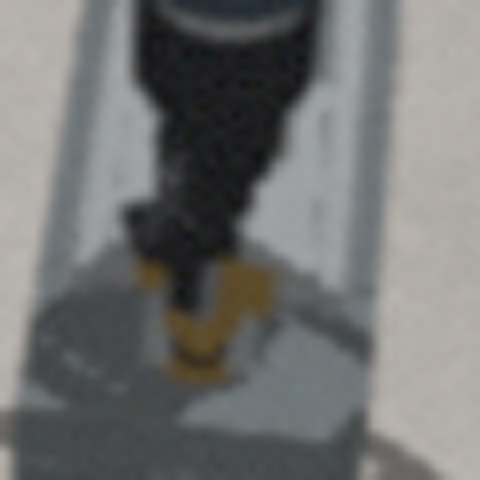

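```bash
python3 -m handwheel '[{"grip":1.6,"linear":[0,0,0],"rotation":[0,0,4]},{"grip":1.6,"linear":[0,0,0],"rotation":[0,0,10]},{"grip":1.6,"linear":[0,0,0],"rotation":[0,0,16]},{"grip":1.6,"linear":[0,0,0],"rotation":[0,0,22]},{"grip":1.6,"linear":[0,0,0],"rotation":[0,0,28]},{"grip":1.6,"linear":[0,0,0],"rotation":[0,0,34]},{"grip":1.6,"linear":[0,0,0],"rotation":[0,0,40]},{"grip":1.6,"linear":[0,0,0],"rotation":[0,0,46]},{"grip":1.6,"linear":[0,0,0],"rotation":[0,0,52]},{"grip":1.6,"linear":[0,0,0],"rotation":[0,0,58]},{"grip":1.6,"linear":[0,0,0],"rotation":[0,0,64]},{"grip":1.6,"linear":[0,0,0],"rotation":[0,0,64]}]'
python3 -m handwheel '[{"grip":1.6,"linear":[0,0,0],"rotation":[0,0,4]},{"grip":1.6,"linear":[0,0,0],"rotation":[0,0,10]},{"grip":1.6,"linear":[0,0,0],"rotation":[0,0,16]},{"grip":1.6,"linear":[0,0,0],"rotation":[0,0,22]},{"grip":1.6,"linear":[0,0,0],"rotation":[0,0,28]},{"grip":1.6,"linear":[0,0,0],"rotation":[0,0,34]},{"grip":1.6,"linear":[0,0,0],"rotation":[0,0,40]},{"grip":1.6,"linear":[0,0,0],"rotation":[0,0,46]},{"grip":1.6,"linear":[0,0,0],"rotation":[0,0,52]},{"grip":1.6,"linear":[0,0,0],"rotation":[0,0,58]},{"grip":1.6,"linear":[0,0,0],"rotation":[0,0,64]},{"grip":1.6,"linear":[0,0,0],"rotation":[0,0,64]}]'
python3 -c "
from h import *
prof('e2');print(status.get_obs()['q'])"
```

```text
time_s: 19.33
eef_pos: [0.4845, 0.0047, 0.0878]
eef_rot: [-0.0, 0.526, 0.851, -0.0]
wrist_force: [0.3, -0.7, -1.0]
opening: 0.186
time_s: 20.33
eef_pos: [0.4844, 0.005, 0.0877]
eef_rot: [-0.0, 0.896, 0.444, -0.0]
wrist_force: [-1.1, 0.9, -0.6]
opening: 0.184
t 20.38 R rows226+ [63 62 64 75 86 90 89 79 65 68 84 85 74 69] F [-0.3  0.7  0. ] Tz 0.03
[-2.35556996e-01  1.68606319e-01  1.94449147e+00  3.72341387e-04
  1.02894856e+00  4.09695714e-01]
```

View pics/e2.png

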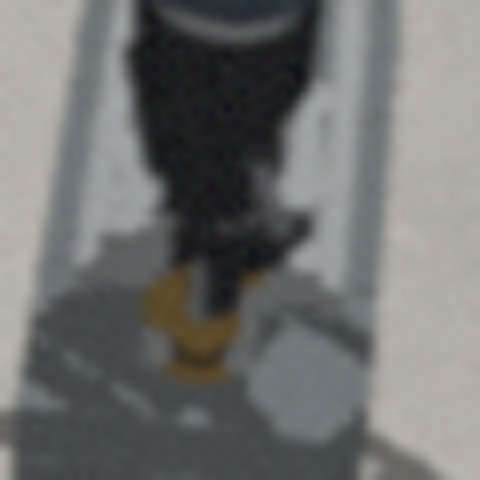

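```bash
python3 -m handwheel '[{"grip":3,"linear":[0,0,0],"rotation":[0,0,0]},{"grip":4.5,"linear":[0,0,0],"rotation":[0,0,-3]},{"grip":4.5,"linear":[0,0,0],"rotation":[0,0,-5]},{"grip":4.5,"linear":[0,0,-2],"rotation":[0,0,-5]},{"grip":4.5,"linear":[0,0,-4.5],"rotation":[0,0,-5]},{"grip":4.5,"linear":[0,0,-4.5],"rotation":[0,0,-12]},{"grip":4.5,"linear":[0,0,-4.5],"rotation":[0,0,-19]},{"grip":4.5,"linear":[0,0,-4.5],"rotation":[0,0,-26]},{"grip":4.5,"linear":[0,0,-4.5],"rotation":[0,0,-33]},{"grip":4.5,"linear":[0,0,-4.5],"rotation":[0,0,-40]},{"grip":4.5,"linear":[0,0,-4.5],"rotation":[0,0,-47]},{"grip":4.5,"linear":[0,0,-4.5],"rotation":[0,0,-54]}]' |head -3
python3 -m handwheel '[{"grip":4.5,"linear":[0,0,0],"rotation":[0,0,-7]},{"grip":4.5,"linear":[0,0,0],"rotation":[0,0,-14]},{"grip":4.5,"linear":[0,0,0],"rotation":[0,0,-21]},{"grip":4.5,"linear":[0,0,0],"rotation":[0,0,-28]},{"grip":4.5,"linear":[0,0,0],"rotation":[0,0,-35]},{"grip":4.5,"linear":[0,0,0],"rotation":[0,0,-42]},{"grip":4.5,"linear":[0,0,0],"rotation":[0,0,-49]},{"grip":4.5,"linear":[0,0,0],"rotation":[0,0,-56]},{"grip":4.5,"linear":[0,0,0],"rotation":[0,0,-63]},{"grip":4.5,"linear":[0,0,0],"rotation":[0,0,-70]},{"grip":4.5,"linear":[0,0,0],"rotation":[0,0,-77]},{"grip":4.5,"linear":[0,0,0],"rotation":[0,0,-84]}]' |head -3
python3 -m handwheel '[{"grip":4.5,"linear":[0,0,0],"rotation":[0,0,-7]},{"grip":4.5,"linear":[0,0,0],"rotation":[0,0,-14]},{"grip":4.5,"linear":[0,0,0],"rotation":[0,0,-21]},{"grip":4.5,"linear":[0,0,0],"rotation":[0,0,-28]},{"grip":4.5,"linear":[0,0,0],"rotation":[0,0,-35]},{"grip":4.5,"linear":[0,0,0],"rotation":[0,0,-42]},{"grip":4.5,"linear":[0,0,0],"rotation":[0,0,-48]},{"grip":4.5,"linear":[0,0,0],"rotation":[0,0,-48]},{"grip":4.5,"linear":[0,0,0],"rotation":[0,0,-48]}]' |head -3
python3 -c "
from h import *
prof('e3');print(status.get_obs()['q']);plan([.4844,.0045,.083],np.radians(150))"
```

```text
time_s: 21.38
eef_pos: [0.485, 0.0047, 0.133]
eef_rot: [0.0, 0.593, 0.806, 0.0]
time_s: 22.38
eef_pos: [0.485, 0.0048, 0.133]
eef_rot: [0.0, -0.099, 0.995, -0.0]
time_s: 23.13
eef_pos: [0.4849, 0.0047, 0.133]
eef_rot: [0.0, -0.49, 0.872, -0.0]
t 23.18 R rows226+ [89 89 88 89 90 89 88 79 66 68 83 82 72 76] F [ 0.6 -0.2  0.3] Tz -0.0
[-2.35687006e-01  9.59951784e-02  1.91773088e+00  1.21962380e-04
  1.12743490e+00 -2.82995308e+00]
lin [0.05 0.03 4.99] rot [-0.02  0.01 -1.36]
lin [0.05 0.03 4.99] rot [2.0000e-02 3.0000e-02 1.7864e+02]
```

View pics/e3.png

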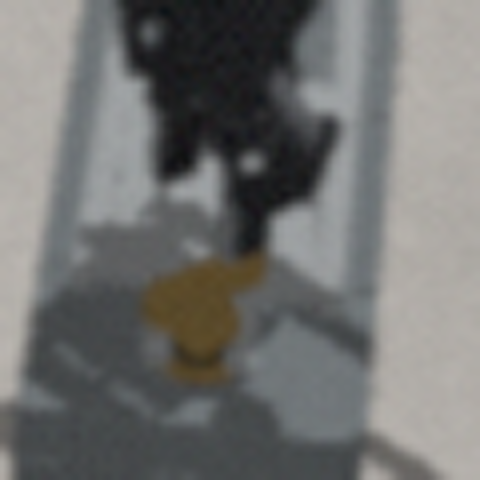

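```bash
python3 -m handwheel '[{"grip":4.5,"linear":[0,0,2],"rotation":[0,0,0]},{"grip":4.5,"linear":[0,0,3.5],"rotation":[0,0,0]},{"grip":4.5,"linear":[0,0,4.5],"rotation":[0,0,0]},{"grip":4.5,"linear":[0,0,4.8],"rotation":[0,0,0]},{"grip":4.5,"linear":[0,0,4.8],"rotation":[0,0,0]},{"grip":3,"linear":[0,0,4.8],"rotation":[0,0,0]},{"grip":1.6,"linear":[0,0,4.8],"rotation":[0,0,0]},{"grip":1.6,"linear":[0,0,4.8],"rotation":[0,0,0]},{"grip":1.6,"linear":[0,0,4.8],"rotation":[0,0,0]},{"grip":1.6,"linear":[0,0,4.8],"rotation":[0,0,0]}]'
python3 -m handwheel '[{"grip":1.6,"linear":[0,0,0],"rotation":[0,0,4]},{"grip":1.6,"linear":[0,0,0],"rotation":[0,0,10]},{"grip":1.6,"linear":[0,0,0],"rotation":[0,0,16]},{"grip":1.6,"linear":[0,0,0],"rotation":[0,0,22]},{"grip":1.6,"linear":[0,0,0],"rotation":[0,0,28]},{"grip":1.6,"linear":[0,0,0],"rotation":[0,0,34]},{"grip":1.6,"linear":[0,0,0],"rotation":[0,0,40]},{"grip":1.6,"linear":[0,0,0],"rotation":[0,0,46]},{"grip":1.6,"linear":[0,0,0],"rotation":[0,0,52]},{"grip":1.6,"linear":[0,0,0],"rotation":[0,0,58]},{"grip":1.6,"linear":[0,0,0],"rotation":[0,0,64]},{"grip":1.6,"linear":[0,0,0],"rotation":[0,0,64]}]'
python3 -c "
from h import *
prof('e4');print(status.get_obs()['q'])"
```

```text
time_s: 24.02
eef_pos: [0.485, 0.0047, 0.0853]
eef_rot: [0.0, -0.49, 0.872, -0.0]
wrist_force: [0.3, -0.5, 0.2]
opening: 0.184
time_s: 25.02
eef_pos: [0.4847, 0.0044, 0.0849]
eef_rot: [0.0, 0.048, 0.999, -0.0]
wrist_force: [-0.8, -1.6, -1.2]
opening: 0.19
t 25.07 R rows226+ [56 55 60 71 84 89 90 83 61 66 83 83 77 82] F [-0.8 -1.3 -1.1] Tz 0.05
[-2.35977057e-01  1.73692750e-01  1.94572204e+00 -3.70178943e-04
  1.02215916e+00 -1.71622929e+00]
```

View pics/e4.png

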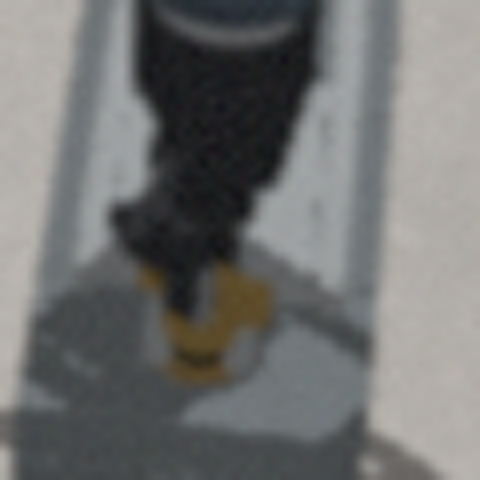

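```bash
python3 -m handwheel '[{"grip":1.6,"linear":[0,0,0],"rotation":[0,0,4]},{"grip":1.6,"linear":[0,0,0],"rotation":[0,0,10]},{"grip":1.6,"linear":[0,0,0],"rotation":[0,0,16]},{"grip":1.6,"linear":[0,0,0],"rotation":[0,0,22]},{"grip":1.6,"linear":[0,0,0],"rotation":[0,0,28]},{"grip":1.6,"linear":[0,0,0],"rotation":[0,0,34]},{"grip":1.6,"linear":[0,0,0],"rotation":[0,0,40]},{"grip":1.6,"linear":[0,0,0],"rotation":[0,0,46]},{"grip":1.6,"linear":[0,0,0],"rotation":[0,0,52]},{"grip":1.6,"linear":[0,0,0],"rotation":[0,0,58]},{"grip":1.6,"linear":[0,0,0],"rotation":[0,0,64]},{"grip":1.6,"linear":[0,0,0],"rotation":[0,0,64]}]'
python3 -m handwheel '[{"grip":1.6,"linear":[0,0,0],"rotation":[0,0,4]},{"grip":1.6,"linear":[0,0,0],"rotation":[0,0,10]},{"grip":1.6,"linear":[0,0,0],"rotation":[0,0,16]},{"grip":1.6,"linear":[0,0,0],"rotation":[0,0,22]},{"grip":1.6,"linear":[0,0,0],"rotation":[0,0,28]},{"grip":1.6,"linear":[0,0,0],"rotation":[0,0,34]},{"grip":1.6,"linear":[0,0,0],"rotation":[0,0,40]},{"grip":1.6,"linear":[0,0,0],"rotation":[0,0,46]},{"grip":1.6,"linear":[0,0,0],"rotation":[0,0,52]},{"grip":1.6,"linear":[0,0,0],"rotation":[0,0,58]},{"grip":1.6,"linear":[0,0,0],"rotation":[0,0,64]},{"grip":1.6,"linear":[0,0,0],"rotation":[0,0,64]}]'
python3 -c "
from h import *
prof('e5');print(status.get_obs()['q'])"
```

```text
time_s: 26.07
eef_pos: [0.4845, 0.0048, 0.0848]
eef_rot: [-0.0, 0.569, 0.823, -0.0]
wrist_force: [-0.0, 0.1, -1.4]
opening: 0.19
time_s: 27.07
eef_pos: [0.4845, 0.0049, 0.0847]
eef_rot: [-0.0, 0.918, 0.397, -0.0]
wrist_force: [-0.5, 0.3, 0.7]
opening: 0.187
t 27.12 R rows226+ [57 57 57 62 79 89 90 88 76 70 84 83 74 69] F [ 0.6  0.5 -0.5] Tz 0.02
[-2.35589523e-01  1.73726264e-01  1.94578424e+00  3.64945457e-04
  1.02225623e+00  5.13493742e-01]
```

View pics/e5.png

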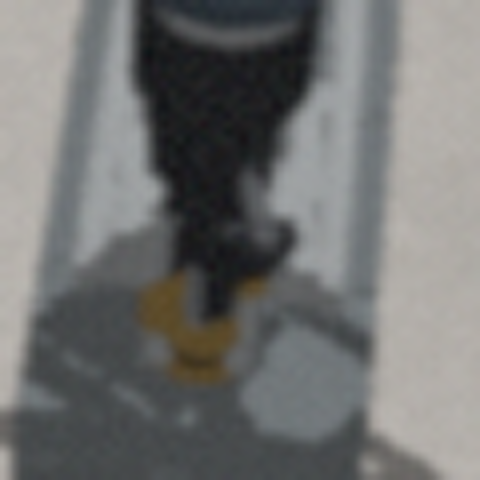

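```bash
python3 -m handwheel '[{"grip":1.6,"linear":[0,0,0.2],"rotation":[0,0,2]},{"grip":1.6,"linear":[0,0,0.2],"rotation":[0,0,2]},{"grip":1.3,"linear":[0,0,0.2],"rotation":[0,0,2]},{"grip":0.9,"linear":[0,0,0.2],"rotation":[0,0,2]},{"grip":0.9,"linear":[0,0,0.2],"rotation":[0,0,2]},{"grip":0.9,"linear":[0,0,0.2],"rotation":[0,0,2]},{"grip":0.9,"linear":[0,0,0.2],"rotation":[0,0,2]},{"grip":0.9,"linear":[0,0,0.2],"rotation":[0,0,2]}]'
python3 -c "
from h import *
prof('e6');print(status.get_obs()['q'],status.get_obs()['torque']);snap('side','s9');snap('top','t9',(200,130,480,300),2.8)"
```

```text
time_s: 27.78
eef_pos: [0.4848, 0.0048, 0.083]
eef_rot: [-0.0, 0.925, 0.381, 0.0]
wrist_force: [-1.1, 1.8, 2.9]
opening: 0.123
t 27.83 R rows226+ [52 53 51 64 82 90 90 88 76 72 82 84 74 70] F [-1.3  1.8  2.5] Tz -0.03
[-2.35642908e-01  1.77126529e-01  1.94642283e+00  2.62420616e-04
  1.01781555e+00  5.54161038e-01] [ 0.39357908  0.19831933 -0.0296491 ]
```

View pics/e6.png

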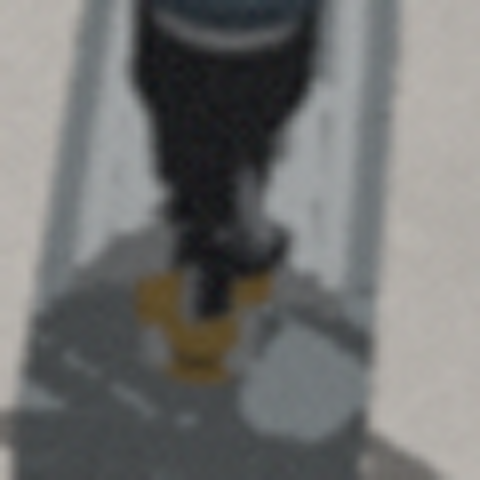

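View pics/s9.png

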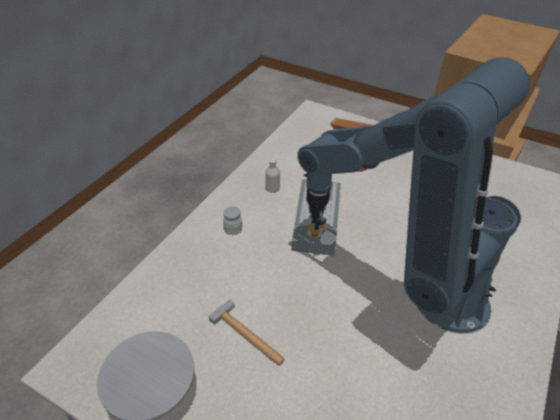

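View pics/t9.png

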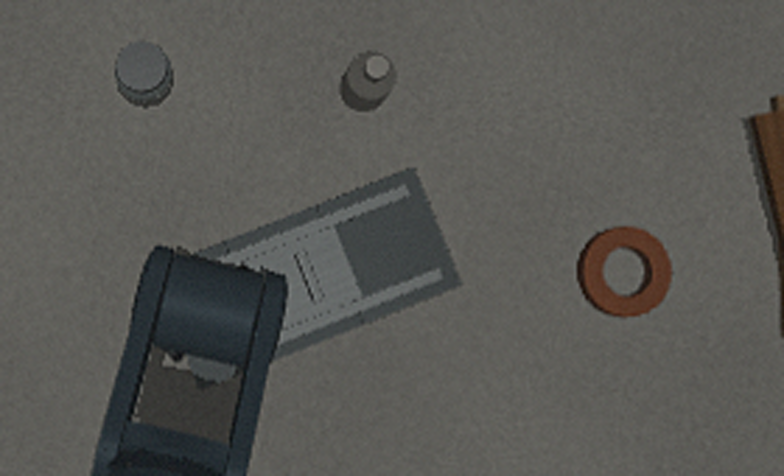

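```bash
python3 - <<'E'
from h import *
c=np.array([.528,-.106,0]);th=np.radians(111.2);ey=np.array([np.cos(th),np.sin(th),0])
p=onz("top",[(308.5/2.8+200-.3,276/2.8+130-.3)],.08)[0];print("rib front local y mm",(p-c)@ey*1e3)
a=cv2.imread("pics/top0.png");b=cv2.imread("pics/t9_raw.png")
for n,(x0,y0,x1,y1) in dict(bottle=(315,140,350,175),jar=(235,138,268,175),ring=(400,205,445,248),hammer=(130,195,175,285)).items():
    s,_=cv2.phaseCorrelate(np.float32(cv2.cvtColor(a,6)[y0:y1,x0:x1]),np.float32(cv2.cvtColor(b,6)[y0:y1,x0:x1]));print(n,np.round(s,2))
o=status.get_obs();print(o['time_s'],o['wrist_force'])
E
```

```text
rib front local y mm 1.3102431352942008
bottle [-0.02  0.02]
jar [ 0.01 -0.06]
ring [0.41 0.48]
hammer [0.52 0.05]
27.9333 [-1.82327016  1.96510934  3.88000941]
```

```bash
python3 - <<'E'
from h import *
for n in("top0","t9_raw"):
    a=cv2.cvtColor(cv2.imread(f"pics/{n}.png"),cv2.COLOR_BGR2HSV)
    for (nm,(x0,y0,x1,y1)) in(("ring",(400,205,445,248)),("hammer",(130,195,175,285))):
        m=cv2.inRange(a[y0:y1,x0:x1],(0,80,30),(30,255,255));M=cv2.moments(m,True);print(n,nm,M['m00'],round(M['m10']/M['m00'],2),round(M['m01']/M['m00'],2))
    g=cv2.imread(f"pics/{n}.png",0).astype(float)
    c=np.array([.528,-.106,0]);th=np.radians(111.2);ey=np.array([np.cos(th),np.sin(th),0])
    L=np.arange(-150,40,.5);pr=[]
    ex=np.array([ey[1],-ey[0],0])
    for l in L:
        P=[c+ey*l/1e3+ex*x/1e3+[0,0,.08] for x in(-15,-8,0,8,15)]
        q=proj("top",P).astype(np.float32);pr.append(cv2.remap(g.astype(np.float32),q[:,0].reshape(-1,1),q[:,1].reshape(-1,1),cv2.INTER_LINEAR).mean())
    pr=np.array(pr);s=(L<-60) if n=="top0" else (L>-20)&(L<20)
    print("dark line local y",L[s][pr[s].argmin()],pr[s].min())
    gr=np.gradient(pr);print("rear plate edge",L[(L<-20)][gr[L<-20].argmax()])
E
```

```text
top0 ring 641.0 22.69 21.63
top0 hammer 485.0 16.39 51.77
dark line local y -76.0 53.72285
rear plate edge -74.5
t9_raw ring 644.0 22.67 21.58
t9_raw hammer 487.0 16.44 51.66
dark line local y 7.0 58.20293
rear plate edge -47.5
```

```bash
python3 -c "
from h import *
o=status.get_obs();print(o['time_s'],o['wrist_force'],o['opening']);print(ctrl.hand_in())"
```

```text
27.9333 [-1.82327016  1.96510934  3.88000941] 0.12317925653463017
the job is handed in; nothing more can be done
None
```

I slid the cover home, turned the bolt back until it dropped, gave it one full turn forward, and handed in at 27.9 s with the head still gripped. No verdict is reported.

- **Cover:** I gripped the rib and slid it until it stopped moving and the push rose to about 18 N. The later top picture shows the fork straddling the stem and the cover still home, about 83 mm from where it started.
- **Bolt, backward:** I turned it back loosely by about 58°, and never forward before the drop. I recognised the drop late, about 20° after the point where the side-view profile jumped. Pictures from both cameras then confirmed it, with the head about 7 mm lower.
- **Bolt, forward:** I turned it about 375° forward from the rearmost position, with one regrasp. That is one full turn from the drop to within an estimated 5°. The collar sank about a further 7 mm in the side view, where 8 mm was expected; at this resolution I can only read that to about 1 mm.
- **Last checks:** The head is clamped (opening 0.123, the same reading as on the 12 mm rib), with a wrist force of about 5 N. Colour-mask centroids put the ring and hammer within about 0.1 px of where they started. A first correlation check had suggested about 0.5 px for both, which I put down to noise. The correlation check showed no shift of the bottle or jar.

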